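# Set out the reference picture for the sorting camera

## Robot

A 6-joint arm with a two-finger parallel gripper is mounted at the origin on a cart in front of the work surface, level with it; the furniture and walls round the work are solid. World frame = base frame: x ahead of the robot, y to its left, z up, the work surface at z = 0. Lengths are in mm, angles in rad, forces in N, time in s.
With the tool pointing down it reaches from about 400 to 925 mm from the base axis. Payload 12.5 kg.
Tool frame: the origin (TCP) lies at the very end of the fingers, on their centre line; the grasp point (between the pads) lies env.grip_point_offset behind it (env.grip_point_offset is the distance from the TCP to the grasp point, in mm); y points along the fingers, z is the direction in which the jaws open and shut, and the axes are right-handed (so a half turn about y gives the same grasp; the last joint's range is limited). The gripper opens to 95 mm and grips with 3 to 60 N. Pads are 20 mm wide; open, the fingers measure 119 mm over their backs; the gripper's body (75 mm by 180 mm) begins 59 mm behind the grasp point.
Start: joints at [1.198, 0.491, 1.559, -0, 1.092, -0.106], TCP at [164.762, 602.913, 179.161] pointing down, gripper open.
Joint ranges: [-3.1, 3.1], [-0.84, 2.19], [0.05, 2.79], [-1.13, 4.28], [0.06, 2.93], [-2.69, 2.69]. Speed limits (rad/s): [2.22, 2.22, 2.79, 3.14, 3.14, 3.14].

## Interface

Orientations are given as [roll, pitch, yaw] about the fixed x, y, z axes, in that order (R = Rz(yaw) Ry(pitch) Rx(roll)).
In Python, from cell import readout, read_camera, env, nets gives the robot as it stands.
- The arm moves only by the tool apply_moves, never from a script. Its argument "increments" is a list of rows, each a list of 3 entries, a list of its own where there are three numbers: the shift along the tool's x, y, z in cm, then the turn, a rotation vector about the tool's x, y, z in degrees, then the finger opening in cm, from 0 to 9.51. A call has exactly 5 rows; each row shifts and turns the pose as measured when the row begins, along the tool's axes as they then stand; what a row does not reach is not made up. A row lasts 1/8 s, in which the tool goes at most 62.5 mm and 10.7 degrees, less where a joint would pass 70% of its speed; a pose out of reach is approached as far as the arm can. A call with a gripper value outside its range is refused whole. The fingers move at their own pace and stop on an object; the grip force is fixed at half the most. Time passes only in rows, so rows that do not move let the fingers close, or fill a call up. It gives the time, the measured TCP pose, the force and the opening at its end, in the units of the state.
- readout.state(): the state, without advancing time (a new reading comes with each control period).
- read_camera(name): name is "scene" or "side" or "wrist"; returns a dict with "img" (480x640x3 uint8, red, green, blue), "vfov" (degrees; the focal length in pixels is half the picture's height over the tangent of half this angle, whatever the lens; pixels are square), "cx", "cy" (the principal point, pixels), "rvec" (rotation vector, rad) and "tvec" (3), from world to camera coordinates, as OpenCV has them; the wrist camera has in their place "mount" (4x4, takes a point from camera to tool coordinates, whose origin is the TCP and whose axes are the tool frame's). Camera axes: x right, y down, z forward; pixel columns grow to the right and rows downward; lengths in mm; the calibration is good to about 2 mm. The wrist camera is an equidistant fisheye: a pixel r from the principal point sees the ray r / f radians off the axis. A picture is of the moment at which its call begins: read the wrist's pose just before it. There is no depth.
- env.job_done(): hands the job in, once; it reports no verdict.
Trained networks look in a picture, given as the dict that the camera call returned (one of the last four; its "shot" number tells which), for a name from the list of things; names that differ only in an ending like _2 or _b are one class to them, and where a whole thing is asked for, a point or a joint stands for the part that bears it (a point fixed in the world has none). Each returns a list of dicts, best first, with "confidence" (0 to 1); they miss things now and then, are a little off and sometimes report something else, mostly with a low value. They report only what shows in the picture. A call takes as long as a camera call. They do not tell look-alikes from the thing itself.
- nets.look_for(picture, thing): "point" ([x, y, z] in mm, in the coordinates of the camera as it stood for that picture, good to about 4 mm: the middle of the surface that is visible of it).
- nets.mark_of(picture, thing): "point" ([x, y, z] in mm, in the coordinates of the camera as it stood for that picture, good to about 4 mm: a listed point, or the origin of a listed thing).
The state is a dict: "t": time; "joints": joint angles; "qvel": joint speeds; "tau": joint torques, N m; "eef_pos": TCP position; "tcp_rot": TCP orientation; "ft_force": force on the tool from outside, world axes, zero at the start; "moment": the same for the moment, N m; "opening": opening from 0.0 (shut) to 1.0 (fully open).
Only numpy, scipy, OpenCV 4.12 (cv2) and the standard library are available. Lean on these libraries where they do the work, as an engineer would, in place of code of your own. Each camera call takes 0.05 s, during which the arm holds its last target. There are 200 camera calls.

## Task

Set out the camera's reference picture on the dark steel plate, where the ring gauge and the black lens already stand on a white line: stand the white plastic spacer on the line midway between the two, the gauge block in front of the ring gauge with its long side parallel to the line, and the flanged bushing in front of the lens (in front: on the wide, robot side of the line). Leave 25 mm clear between the block and the ring gauge, and 25 mm between the bushing's foot and the lens, each straight across from its partner. Then lay the brass collar flat on the middle of the gauge block's top; everything stays upright as it stands now.

Things in the scene. Friction and masses are not known exactly. Their poses are not given: they have to be found in the camera images.
- picture_plate: Dark steel plate, 122 x 184 x 8 mm, fixed on the worktop. A thin white line runs along its top, 36 mm from the far long edge and 86 mm from the near one. Origin: on the plate's underside below the middle of that line; the top is at z = +8 mm. y axis: along the line, to the left; x axis: across it, away from the robot (so -x is 'in front'). z up.
- ring_gauge: Steel ring gauge, a broad ring of 51 mm outer diameter, 16 mm high, lying flat and fixed on the plate's line, 60 mm to one side of the line's middle; which side (left or right) changes from start to start. Origin: centre of its underside, on the plate's top; axes parallel to the plate's.
- spare_lens: Black camera lens, 37 mm diameter, 47 mm high, standing upright and fixed on the plate's line, 60 mm from the line's middle on the other side from the ring gauge. Origin: centre of its underside, on the plate's top; axes parallel to the plate's. (A fixed black machine plate hangs 0.45 m above the worktop close beyond the steel plate: keep the wrist low there.)
- gauge_block: Loose steel gauge block with two dark holes in its long sides, 25 mm (its x) by 50 mm (its y) by 30 mm high. Stands on the worktop at a random yaw. Origin: centre of its underside.
- collar_brass: Loose plain brass collar (short ring), 30 mm outer diameter, 13 mm high, lying flat on the worktop. Origin: centre of its underside, z up along its bore.
- spacer_pom: Loose off-white plastic spacer (plain ring without a flange), 32 mm outer diameter, 16 mm high, lying flat on the worktop. Origin: centre of its underside, z up along its bore.
- bushing_a: Loose grey steel flanged bushing, 24 mm high: a 34 mm flange at its foot, 6 mm thick, and above it a 26 mm round body, by which to grip it. Stands on its flange on the worktop. Origin: centre of its underside, z up along its bore.
Mind the look-alikes: they are no part of the job. What is shaped like the collar_brass but brown is not meant.

How it is judged (in metres and radians):
At the end, for the whole second after the job is handed in: All upright, at rest, on the plate: spacer within 12 mm of the line's middle in x and y; block 63 mm in front of the ring gauge, bushing 60.5 mm in front of the lens (centres, x and y within 12 mm), block within 0.25 rad of the line; collar on the block, off centre under 8 mm across, 10 mm along (x of spacer_pom in the frame of picture_plate between -0.012 and 0.012 m and y of spacer_pom in the frame of picture_plate between -0.012 and 0.012 m and z of spacer_pom in the frame of picture_plate between 0.005 and 0.011 m and x of gauge_block in the frame of ring_gauge between -0.075 and -0.051 m and y of gauge_block in the frame of ring_gauge between -0.012 and 0.012 m and z of gauge_block in the frame of picture_plate between 0.005 and 0.011 m and angle between the y axis of gauge_block and the y axis of picture_plate, either way round below 0.25 rad and x of bushing_a in the frame of spare_lens between -0.0725 and -0.0485 m and y of bushing_a in the frame of spare_lens between -0.012 and 0.012 m and z of bushing_a in the frame of picture_plate between 0.005 and 0.011 m and x of collar_brass in the frame of gauge_block between -0.008 and 0.008 m and y of collar_brass in the frame of gauge_block between -0.01 and 0.01 m and z of collar_brass in the frame of gauge_block between 0.027 and 0.033 m and angle between each of spacer_pom, gauge_block, bushing_a, collar_brass's own z axis and vertical below 0.1 rad and linear speed of each of spacer_pom, gauge_block, bushing_a, collar_brass below 0.02 m/s); the robot touches nothing.
It also fails if it takes over 90 s, if anything falls off the work surface, if the arm or the gripper's body presses on something with over 40 N, if the wrist force passes 120 N, or if a joint passes its speed limit or range.

## Working session

There is one attempt and no reset: what is moved stays moved. The work goes in short steps, Python scripts to look and compute and a tool call to move; the robot and the scene stay as the last step left them, time stands still between calls to the robot, and variables do not carry over. Pictures are saved under pics/ and viewed, about 12 in all and at most 16, crops included, and the job is handed in when it is done.

Besides the shell and the picture viewer there is one more tool, called after "Request:" as name(argument=value, ...) on one line, values as JSON. apply_moves: Moves the arm, as the interface text tells. Its arguments: {"type":"object","properties":{"increments":{"type":"array"}},"required":["increments"]}

```bash
mkdir -p pics; ls; cat > h.py <<'E'
import numpy as np, cv2
from scipy.spatial.transform import Rotation as R
from cell import readout, read_camera, env, nets
def shot(name):
    s=readout.state(); p=read_camera(name)
    if name=="wrist":
        T=np.eye(4); T[:3,:3]=R.from_euler('xyz',s["tcp_rot"]).as_matrix(); T[:3,3]=s["eef_pos"]
        p["W"]=T@np.array(p["mount"])
    else:
        Rm=cv2.Rodrigues(np.array(p["rvec"],float))[0]; T=np.eye(4); T[:3,:3]=Rm; T[:3,3]=np.ravel(p["tvec"]); p["W"]=np.linalg.inv(T)
    p["name"]=name; p["f"]=240/np.tan(np.radians(p["vfov"]/2)); return p
def tow(p,pt): return (p["W"]@np.r_[np.array(pt,float),1])[:3]
def pix(p,w):
    c=(np.linalg.inv(p["W"])@np.r_[np.array(w,float),1])[:3]
    if p["name"]=="wrist":
        r=np.hypot(c[0],c[1]); a=np.arctan2(r,c[2])*p["f"]; return np.array([p["cx"]+a*c[0]/r,p["cy"]+a*c[1]/r])
    return np.array([p["cx"]+p["f"]*c[0]/c[2],p["cy"]+p["f"]*c[1]/c[2]])
def unpix(p,u,v,z):
    d=np.array([u-p["cx"],v-p["cy"]])
    if p["name"]=="wrist":
        r=np.linalg.norm(d); a=r/p["f"]; c=np.r_[np.sin(a)*d/max(r,1e-9),np.cos(a)]
    else: c=np.r_[d/p["f"],1]
    w=p["W"][:3,:3]@c; o=p["W"][:3,3]; return o+w*(z-o[2])/w[2]
def save(p,f,img=None): cv2.imwrite("pics/"+f,cv2.cvtColor(p["img"] if img is None else img,cv2.COLOR_RGB2BGR))
THINGS=["picture_plate","ring_gauge","spare_lens","gauge_block","collar_brass","spacer_pom","bushing_a"]
def find(p,things=THINGS):
    for t in things:
        for d in nets.mark_of(p,t)[:4]:
            w=tow(p,d["point"]); print(t,round(d["confidence"],2),w.round(0),pix(p,w).round(0))
E
python3 - <<'E'
from h import *
print(readout.state(), env.grip_point_offset)
for n in ["scene","side","wrist"]:
    p=shot(n); save(p,n+"0.png"); print(n,p["W"].round(2).tolist(),round(p["f"])); find(p)
E
```

```text
pics
{'t': 0.0, 'joints': array([ 1.19837994e+00,  4.91574473e-01,  1.55945977e+00, -4.21467669e-05,
        1.09165452e+00, -1.05614700e-01]), 'qvel': array([-0.00022319,  0.00034795,  0.00012893, -0.00057114, -0.00033573,
       -0.00129815]), 'tau': array([-7.38788476e-04, -6.12657881e+01, -2.58186579e+01,  6.91428920e-02,
        4.83929529e-02, -1.20214281e-04]), 'eef_pos': array([164.67668506, 602.62841147, 178.54893822]), 'tcp_rot': array([-1.57189027e+00,  7.83796829e-05, -2.66782283e-01]), 'ft_force': array([-0.59767128, -0.13692553,  0.20195248]), 'moment': array([-0.01032712, -0.01301044, -0.04145778]), 'opening': 0.9995851780944771} 18.8
scene [[0.54, -0.46, 0.71, -145.01], [-0.84, -0.28, 0.46, -208.04], [-0.01, -0.84, -0.54, 504.32], [0.0, 0.0, 0.0, 1.0]] 438
picture_plate 0.83 [506.  50.  -1.] [395. 269.]
ring_gauge 0.82 [513. -16.   9.] [429. 274.]
spare_lens 0.69 [495. 107.   8.] [367. 260.]
gauge_block 0.69 [490. 329.   2.] [276. 233.]
gauge_block 0.42 [502. 243.  -3.] [311. 243.]
collar_brass 0.57 [502. 244.  -5.] [311. 244.]
collar_brass 0.48 [568. 209.   2.] [341.
[... 234 characters left out ...]
.41, -0.9, 940.61], [-0.03, -0.91, -0.41, 401.82], [0.0, 0.0, 0.0, 1.0]] 595
picture_plate 0.88 [502.  46.  -2.] [310. 251.]
ring_gauge 0.81 [511. -10.   9.] [309. 232.]
spare_lens 0.57 [495. 105.   8.] [308. 260.]
gauge_block 0.67 [489. 331.  -2.] [285. 345.]
collar_brass 0.85 [496. 241.  -2.] [292. 309.]
collar_brass 0.79 [567. 212.  -0.] [247. 296.]
collar_brass 0.79 [359. 154.  -1.] [395. 283.]
collar_brass 0.75 [346. 225.  -2.] [403. 308.]
spacer_pom 0.94 [411. 256.   2.] [353. 314.]
spacer_pom 0.21 [499. 242.  -2.] [290. 309.]
bushing_a 0.57 [560. 304.   2.] [235. 329.]
wrist [[0.26, 0.93, 0.25, 94.54], [0.96, -0.26, -0.07, 621.57], [0.0, 0.25, -0.97, 384.03], [0.0, 0.0, 0.0, 1.0]] 372
```

View pics/side0.png

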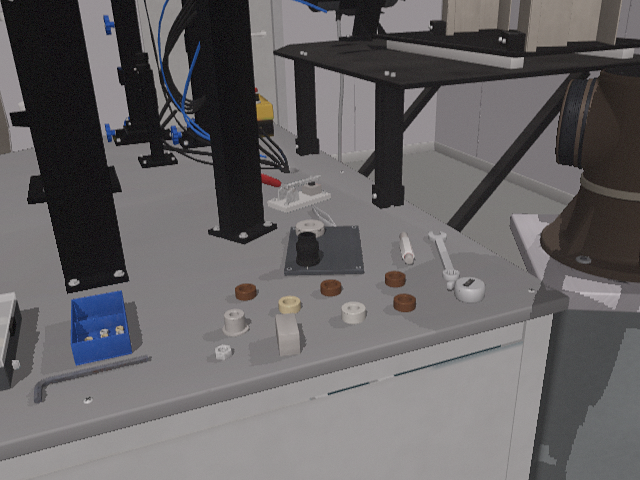

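View pics/scene0.png

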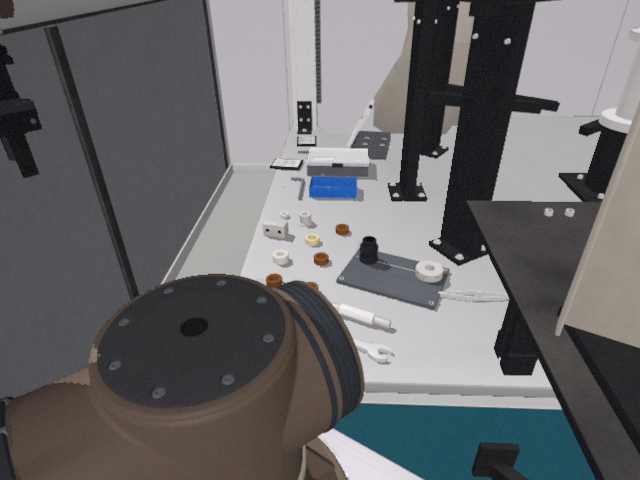

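The only brass-coloured (yellow) collar is at scene (312,240) and side (289,305). The brown look-alikes, in side-view pixels, are at (245,291), (330,287), (395,279) and (404,302). The spacer is at side (353,313), the bushing at (235,320), the block at (288,335), and a white nut at (223,352) is a distractor. The ring gauge is on the right (−y) and the lens on the left. Next I'll move the wrist camera over the parts.

```bash
cat >> h.py <<'E'
def plan(target,yaw_deg,n=5,op=9.5):
    """print n rows taking TCP to target(world mm) and yaw"""
    s=readout.state(); p=np.array(s["eef_pos"]); Rm=R.from_euler('xyz',s["tcp_rot"])
    Rt=R.from_euler('xyz',[-90,0,yaw_deg],degrees=True); rv=(Rm.inv()*Rt).as_rotvec(); d=(np.array(target)-p)/n
    rows=[]
    for i in range(n):
        Ri=Rm*R.from_rotvec(rv*i/n); rows.append([(Ri.inv().apply(d)/10).round(2).tolist(),np.degrees(rv/n).round(2).tolist(),op])
    print("step mm",np.linalg.norm(d).round(1)); print(rows)
E
python3 - <<'E'
from h import *
plan([400,290,210],0,10)
E
```

```text
step mm 39.3
[[[3.09, -0.31, -2.4], [-0.0, -1.53, 0.0], 9.5], [[3.03, -0.31, -2.48], [-0.0, -1.53, 0.0], 9.5], [[2.96, -0.31, -2.56], [-0.0, -1.53, 0.0], 9.5], [[2.89, -0.31, -2.64], [-0.0, -1.53, 0.0], 9.5], [[2.82, -0.31, -2.71], [-0.0, -1.53, 0.0], 9.5], [[2.75, -0.31, -2.79], [-0.0, -1.53, 0.0], 9.5], [[2.67, -0.31, -2.86], [-0.0, -1.53, 0.0], 9.5], [[2.59, -0.31, -2.93], [-0.0, -1.53, 0.0], 9.5], [[2.52, -0.31, -3.0], [-0.0, -1.53, 0.0], 9.5], [[2.43, -0.31, -3.07], [-0.0, -1.53, 0.0], 9.5]]
```

Request:
apply_moves(increments=[[[3.1, -0.3, -2.4], [0, -1.5, 0], 9.5], [[3.0, -0.3, -2.5], [0, -1.5, 0], 9.5], [[3.0, -0.3, -2.6], [0, -1.5, 0], 9.5], [[2.9, -0.3, -2.6], [0, -1.5, 0], 9.5], [[2.8, -0.3, -2.7], [0, -1.5, 0], 9.5]])

```text
t: 1.82
eef_pos: [284.2, 443.6, 194.0]
tcp_rot: [-1.57, -0.0, -0.128]
ft_force: [1.3, 0.4, 0.3]
opening: 0.997
```

Request:
apply_moves(increments=[[[2.8, -0.3, -2.8], [0, -1.5, 0], 9.5], [[2.7, -0.3, -2.9], [0, -1.5, 0], 9.5], [[2.6, -0.3, -2.9], [0, -1.5, 0], 9.5], [[2.5, -0.3, -3.0], [0, -1.5, 0], 9.5], [[2.4, -0.3, -3.1], [0, -1.5, 0], 9.5]])

```text
t: 2.45
eef_pos: [406.8, 282.0, 210.3]
tcp_rot: [-1.569, -0.002, 0.008]
ft_force: [0.2, -0.1, 0.0]
opening: 0.998
```

```bash
python3 - <<'E'
from h import *
s=readout.state();print(s["t"],s["eef_pos"],s["tcp_rot"])
p=shot("wrist"); save(p,"w1.png"); find(p)
E
```

```text
2.45 [406.75927806 281.95734937 210.31880794] [-1.56922359 -0.00194139  0.00792795]
picture_plate 0.75 [501.  46.  -1.] [133. 273.]
ring_gauge 0.6 [513. -13.   8.] [ 95. 282.]
spare_lens 0.77 [495. 109.   6.] [174. 272.]
gauge_block 0.67 [485. 329.   3.] [354. 267.]
collar_brass 0.83 [346. 222.  -4.] [261. 147.]
collar_brass 0.83 [452. 191.  -4.] [238. 238.]
collar_brass 0.61 [360. 155.   2.] [203. 161.]
collar_brass 0.58 [510. 241.   4.] [279. 286.]
spacer_pom 0.6 [413. 262.   0.] [297. 206.]
bushing_a 0.44 [558. 300.   2.] [328. 321.]
```

View pics/w1.png

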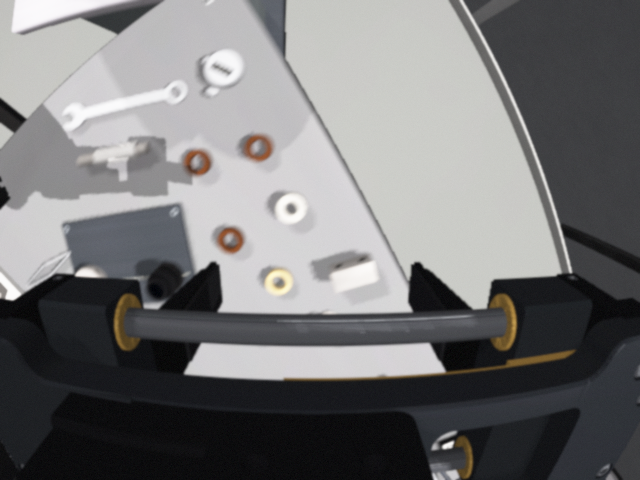

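The wrist view shows the spacer at (291,208), the brass collar at (279,282), the brown rings at (258,147), (197,162) and (231,239), and the block at (354,273). The plate is at lower left. I'll make one close crop to check the collar choice and read the block's yaw.

```bash
python3 - <<'E'
from h import *
p=shot("wrist"); im=p["img"]
c=cv2.resize(im[180:310,200:400],None,fx=4,fy=4,interpolation=cv2.INTER_CUBIC); save(p,"w1crop.png",c)
for n,u,v,z in [("spacer",291,208,16),("collar",279,282,13),("scrA",66,228,8),("scrB",175,211,8)]:
    print(n,unpix(p,u,v,z).round(1), im[v,u])
print(readout.state()["joints"].round(2))
E
```

```text
spacer [410.7 258.2  16. ] [119 118 119]
collar [499.3 243.1  13. ] [132 131 132]
scrA [436.8 -46.8   8. ] [140 144 149]
scrB [415.6 120.6   8. ] [124 126 132]
[ 0.48  0.27  1.83  0.    1.04 -1.1 ]
```

View pics/w1crop.png

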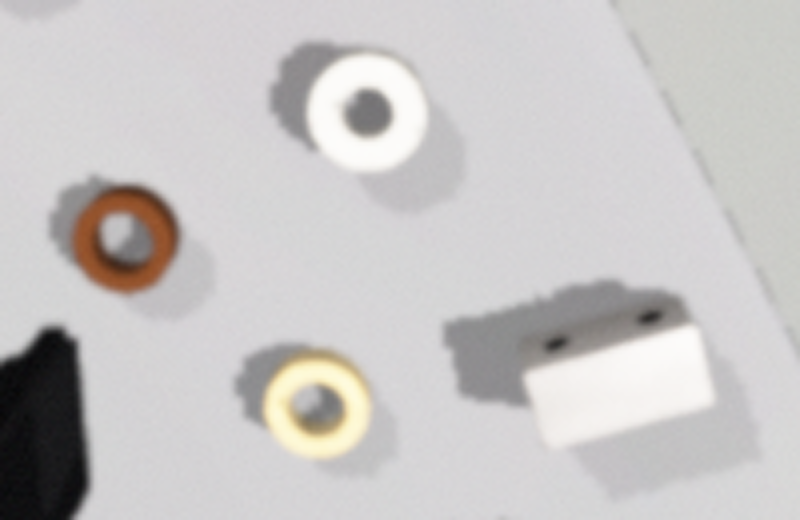

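```bash
python3 - <<'E'
from h import *
p=shot("wrist")
c=np.array([unpix(p,200+x/4,180+y/4,30) for x,y in [(522,375),(695,322),(716,400),(552,448)]])
print(c.round(1),c.mean(0)); d=(c[1]-c[0]+c[2]-c[3])/2; print(np.linalg.norm(d),"block y-axis yaw",np.degrees(np.arctan2(-d[0],d[1])))
plan([411,259,60],-55,5,5.5); plan([411,259,60],-55,10,5.5)
E
```

```text
[[481.8 302.2  30. ]
 [466.1 349.8  30. ]
 [489.4 357.2  30. ]
 [504.  311.1  30. ]] [485.31996488 330.05528637  30.        ]
49.185319856143536 block y-axis yaw 17.89599487560889
step mm 30.4
[[[0.1, 3.0, -0.5], [-0.02, 11.09, 0.01], 5.5], [[0.19, 3.0, -0.47], [-0.02, 11.09, 0.01], 5.5], [[0.28, 3.0, -0.42], [-0.02, 11.09, 0.01], 5.5], [[0.36, 3.0, -0.36], [-0.02, 11.09, 0.01], 5.5], [[0.42, 3.0, -0.28], [-0.02, 11.09, 0.01], 5.5]]
step mm 15.2
[[[0.05, 1.5, -0.25], [-0.01, 5.55, 0.0], 5.5], [[0.07, 1.5, -0.24], [-0.01, 5.55, 0.0], 5.5], [[0.1, 1.5, -0.23], [-0.01, 5.55, 0.0], 5.5], [[0.12, 1.5, -0.22], [-0.01, 5.55, 0.0], 5.5], [[0.14, 1.5, -0.21], [-0.01, 5.55, 0.0], 5.5], [[0.16, 1.5, -0.2], [-0.01, 5.55, 0.0], 5.5], [[0.18, 1.5, -0.18], [-0.01, 5.55, 0.0], 5.5], [[0.2, 1.5, -0.16], [-0.01, 5.55, 0.0], 5.5], [[0.21, 1.5, -0.14], [-0.01, 5.55, 0.0], 5.5], [[0.22, 1.5, -0.12], [-0.01, 5.55, 0.0], 5.5]]
```

Request:
apply_moves(increments=[[[0.1, 3.0, -0.5], [0, 10.5, 0], 5.5], [[0.2, 3.0, -0.5], [0, 10.5, 0], 5.5], [[0.3, 3.0, -0.4], [0, 10.5, 0], 5.5], [[0.4, 3.0, -0.4], [0, 10.5, 0], 5.5], [[0.4, 3.0, -0.3], [0, 10.5, 0], 5.5]])

```text
t: 3.58
eef_pos: [411.9, 261.2, 57.9]
tcp_rot: [-1.563, -0.001, -0.928]
ft_force: [0.2, -0.5, -0.7]
opening: 0.59
```

```bash
python3 - <<'E'
from h import *
s=readout.state();print(s["t"],s["eef_pos"],s["tcp_rot"])
p=shot("wrist"); save(p,"w2.png"); find(p)
plan([411,259,2.5],-54,4,5.5)
E
```

```text
3.575 [411.87061902 261.16189472  57.88559772] [-1.56266180e+00 -7.63948124e-04 -9.28376436e-01]
gauge_block 0.82 [483. 329.   4.] [446. 222.]
collar_brass 0.74 [452. 188.  -6.] [302. 331.]
collar_brass 0.73 [346. 220.  -2.] [213. 228.]
spacer_pom 0.64 [411. 261.  -1.] [314. 236.]
step mm 14.4
[[[0.02, 1.43, -0.08], [-0.14, 0.32, 0.02], 5.5], [[0.02, 1.43, -0.07], [-0.14, 0.32, 0.02], 5.5], [[0.02, 1.43, -0.07], [-0.14, 0.32, 0.02], 5.5], [[0.02, 1.43, -0.07], [-0.14, 0.32, 0.02], 5.5]]
```

View pics/w2.png

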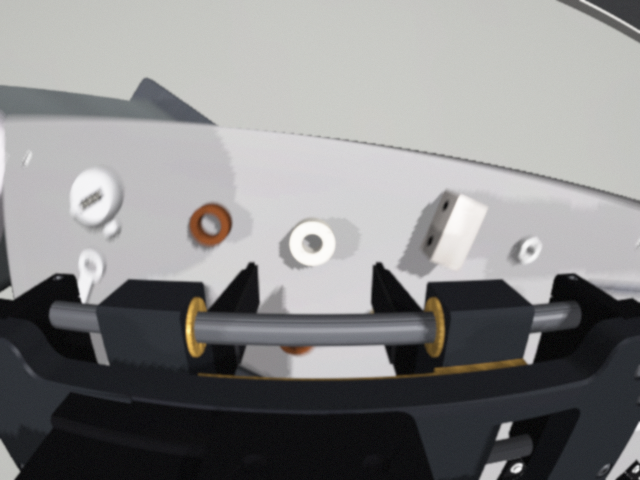

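The spacer at (312,242) is centred between the fingertips at (255,270) and (375,270), so I'll descend and grip it.

Request:
apply_moves(increments=[[[0.0, 1.4, -0.1], [-0.1, 0, 0], 5.5], [[0.0, 1.4, -0.1], [-0.1, 0, 0], 5.5], [[0.0, 1.4, -0.1], [-0.1, 0, 0], 5.5], [[0.0, 1.1, 0], [-0.1, 0, 0], 5.5], [[0, 0.2, 0], [0, 0, 0], 5.5]])

```text
t: 4.6
eef_pos: [410.4, 259.8, 1.5]
tcp_rot: [-1.568, -0.001, -0.918]
ft_force: [-0.5, 0.1, 0.4]
opening: 0.58
```

```bash
python3 - <<'E'
from h import *
s=readout.state();print(s["t"],s["eef_pos"],s["tcp_rot"],s["ft_force"])
p=shot("wrist");im=p["img"]
# white blob centroid near the spacer
g=(im.min(2)>205).astype(np.uint8); n,l,st,ce=cv2.connectedComponentsWithStats(g)
for i in range(1,n):
    if st[i,4]>250 and 240<ce[i][0]<390 and 100<ce[i][1]<400: print(st[i],ce[i],unpix(p,*ce[i],16).round(1))
print(pix(p,[411,259,16]))
E
```

```text
4.6 [410.37715994 259.78825184   1.48514991] [-1.56783074e+00 -1.38262207e-03 -9.18023350e-01] [-0.51881302  0.07428973  0.40393101]
[  191   124   449   184 31028] [355.57419105 193.36660436] [400.2 306.1  16. ]
[ 287  245   59   54 1691] [313.24246008 268.88823182] [407.9 259.7  16. ]
[332 285  38  27 757] [352.24834875 299.67899604] [436.7 258.2  16. ]
[339 347  43  29 981] [357.74617737 360.13149847] [466.1 228.3  16. ]
[316.97607575 273.09919881]
```

Request:
apply_moves(increments=[[[-0.1, -0.1, 0], [0, 0, 0], 2.5], [[0, 0, 0], [0, 0, 0], 2.5], [[0, 0, 0], [0, 0, 0], 2.5], [[0, 0, 0], [0, 0, 0], 2.5], [[0, -0.5, 0], [0, 0, 0], 2.5]])

```text
t: 5.28
eef_pos: [410.2, 260.9, 8.7]
tcp_rot: [-1.566, -0.002, -0.918]
ft_force: [-1.2, 0.5, 0.3]
opening: 0.263
```

```bash
python3 - <<'E'
from h import *
s=readout.state();print(s["t"],s["eef_pos"],s["tcp_rot"],s["ft_force"],s["opening"])
plan([s["eef_pos"][0],s["eef_pos"][1],100],-55,3,2.5)
E
```

```text
5.275 [410.19756094 260.85861109   8.72081042] [-1.56620237 -0.00173354 -0.91800954] [-1.15435349  0.51350211  0.31009108] 0.26280246879060765
step mm 30.4
[[[0.01, -3.04, 0.01], [-0.09, 0.8, 0.03], 2.5], [[0.0, -3.04, 0.01], [-0.09, 0.8, 0.03], 2.5], [[0.0, -3.04, 0.0], [-0.09, 0.8, 0.03], 2.5]]
```

```bash
python3 - <<'E'
from h import *
s=readout.state();print(s["opening"])
p=shot("wrist");save(p,"w3.png",cv2.resize(p["img"][120:400,170:470],None,fx=2.5,fy=2.5))
find(p,["spacer_pom"])
E
```

```text
0.26280246879060765
spacer_pom 0.7 [412. 261.   1.] [319. 261.]
```

View pics/w3.png

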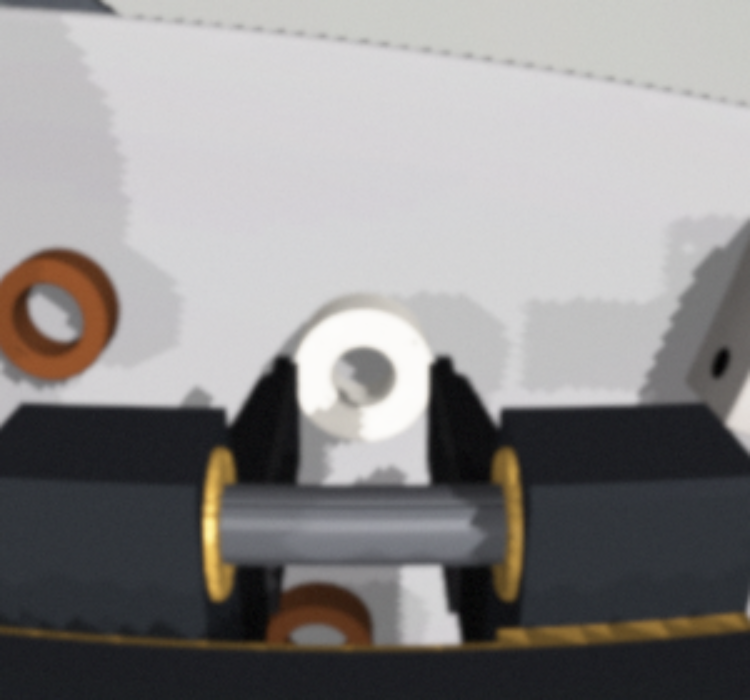

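Both pads touch the spacer at crop (365,375). I'll lift while commanding a smaller opening, to confirm it is really held.

Request:
apply_moves(increments=[[[0, 0, 0], [0, 0, 0], 1.0], [[0, 0, 0], [0, 0, 0], 1.0], [[0, -3, 0], [0, 0.5, 0], 1.0], [[0, -3, 0], [0, 0.5, 0], 1.0], [[0, -3, 0], [0, 0.5, 0], 1.0]])

```text
t: 6.0
eef_pos: [408.9, 260.3, 99.6]
tcp_rot: [-1.57, -0.001, -0.945]
ft_force: [-0.5, 0.6, 0.3]
opening: 0.107
```

```bash
python3 - <<'E'
from h import *
s=readout.state();print(s["t"],s["eef_pos"],s["tcp_rot"],s["ft_force"],s["opening"])
p=shot("wrist");save(p,"w4.png"); find(p,["spacer_pom","picture_plate","ring_gauge","spare_lens"])
plan([504,47,100],-55,5,1.0)
E
```

```text
6.0 [408.8652916  260.27927827  99.59161629] [-1.57000114e+00 -8.57133933e-04 -9.44970793e-01] [-0.53095107  0.57525351  0.30620746] 0.10650284412507936
spacer_pom 0.84 [413. 260.  -1.] [319. 226.]
step mm 46.7
[[[4.57, -0.03, -0.96], [-0.01, 0.18, 0.01], 1.0], [[4.57, -0.03, -0.94], [-0.01, 0.18, 0.01], 1.0], [[4.58, -0.03, -0.93], [-0.01, 0.18, 0.01], 1.0], [[4.58, -0.03, -0.91], [-0.01, 0.18, 0.01], 1.0], [[4.58, -0.03, -0.9], [-0.01, 0.18, 0.01], 1.0]]
```

View pics/w4.png

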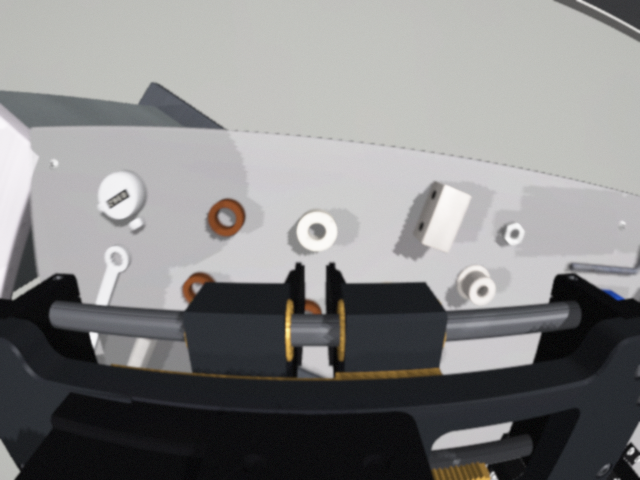

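The spacer was not held: it still stands at (316,231), in front of the closed fingers. I'll check where the TCP really projects, using both the wrist and side cameras.

```bash
python3 - <<'E'
from h import *
s=readout.state()
p=shot("wrist"); print("spacer now",unpix(p,316,231,16),"TCP pix",pix(p,s["eef_pos"]), "mount",np.array(p["mount"]).round(3).tolist())
q=shot("side"); t=pix(q,s["eef_pos"]); print("side TCP pix",t); find(q,["spacer_pom","bushing_a"])
im=q["img"].copy(); x,y=int(t[0]),int(t[1]); cv2.drawMarker(im,(x,y),(255,0,0),cv2.MARKER_CROSS,6,1)
a=cv2.resize(im[y-60:y+90,x-100:x+100],None,fx=3,fy=3,interpolation=cv2.INTER_CUBIC)
save(q,"s1.png",a)
E
```

```text
spacer now [410.12681491 258.29161551  16.        ] TCP pix [316.75945366 262.51412062] mount [[0.0, 0.967, 0.254, -72.01], [-0.001, -0.254, 0.967, -204.858], [1.0, -0.0, 0.001, -1.299], [0.0, 0.0, 0.0, 1.0]]
side TCP pix [354.1197291  249.80078332]
spacer_pom 0.55 [410. 259.  -0.] [354. 317.]
bushing_a 0.97 [560. 303.   3.] [234. 327.]
```

View pics/s1.png

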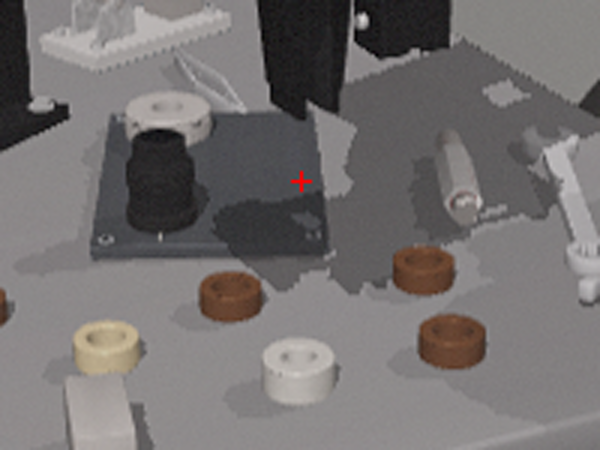

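The red TCP mark is at crop (301,181), but the black fingertips end at about (308,110). So the real finger ends seem to be well above the reported TCP. I'll quantify that.

```bash
python3 - <<'E'
from h import *
s=readout.state(); q=shot("side"); e=s["eef_pos"]
for h in (0,10,20,25,30,35,40): print(h,pix(q,e+[0,0,h]).round(1))
p=shot("wrist"); print([pix(p,e+R.from_euler('xyz',s["tcp_rot"]).apply([-10,-h,0])).round(0).tolist() for h in (0,30)])
x,y=345,225; g=q["img"][200:260,335:380].astype(int).sum(2); print(g[::3,::3])
plan([410,259,40],-54,5,5.5)
E
```

```text
0 [354.1 250. ]
10 [354.1 242.7]
20 [354.  235.3]
25 [354.  231.5]
30 [354.  227.8]
35 [354. 224.]
40 [353.9 220.2]
[[317.0, 246.0], [317.0, 263.0]]
[[405 408  56  82  72 101  97  87  89 112  85  76 434  70  96]
 [406 405 101  96 101  89 105 103  89 115  76  85 427  71  78]
 [406 405 230  95  92 100  78 103 109  92  87  85 413 421 147]
 [406 403 377  79  83  91  93 107 111 119  92 116 412 413 416]
 [401 402 425  88  86  95  79 103 110 100  99 160 408 412 412]
 [397 408 407  78  88  87  89 106 111 113  81 238 410 339 278]
 [408 408 408  60  97  87  90  99 102 117  92 266 275 271 281]
 [403 411 412  43  83  96  88  97 120 113  82 281 272 278 276]
 [453 411 417 401  69  95  82 372 266  89  99 280 277 281 267]
 [261 232 220 229 229 215  88 199 422 421 349 280 284 277 288]
 [231 232 233 232 230 244 230 224 348 408 418 415 367 285 272]
 [234 236 243 227 235 240 230 231 280 415 406 408 424 275 288]
 [236 235 245 229 239 238 236 235 242 403 410 407 267 270 277]
 [238 246 237 238 240 240 242 237 241 409 412 410 272 275 281]
 [245 233 238 238 232 238 238 240 232 407 409 410 280 280 280]
 [235 237 234 233 236 235 243 237 231 411 403 264 276 277 282]
 [240 239 234 230 230 238 236 231 235 422 417 418 269 280 279]
 [229 233 235 240 227 225 235 239 237 357 410 412 274 281 278]
 [241 237 234 230 234 232 195 164 157 363 341 343 277 280 279]
 [156 149 155 155 156 171 156 154 150 233 277 284 279 278 278]]
step mm 11.7
[[[0.03, 1.17, 0.0], [-0.0, -0.03, 0.01], 5.5], [[0.03, 1.17, 0.0], [-0.0, -0.03, 0.01], 5.5], [[0.03, 1.17, 0.0], [-0.0, -0.03, 0.01], 5.5], [[0.03, 1.17, 0.0], [-0.0, -0.03, 0.01], 5.5], [[0.03, 1.17, 0.0], [-0.0, -0.03, 0.01], 5.5]]
```

The fingers end about 29–30 mm above the reported TCP. I'll descend with that offset and watch the force.

Request:
apply_moves(increments=[[[0.0, 2.4, 0], [0, 0, 0], 5.5], [[0.1, 2.4, 0], [0, 0, 0], 5.5], [[0.1, 2.4, 0], [0, 0, 0], 5.5], [[0, 2.2, 0], [0, 0, 0], 5.5], [[0, 0.5, 0], [0, 0, 0], 5.5]])

```text
t: 7.18
eef_pos: [410.5, 258.7, -4.2]
tcp_rot: [-1.57, -0.001, -0.945]
ft_force: [-0.3, -0.0, 0.8]
opening: 0.552
```

Request:
apply_moves(increments=[[[0, 0.5, 0], [0, 0, 0], 5.5], [[0, 0.4, 0], [0, 0, 0], 5.5], [[0, 0.4, 0], [0, 0, 0], 5.5], [[0, 0.4, 0], [0, 0, 0], 5.5], [[0, 0.1, 0], [0, 0, 0], 5.5]])

```text
t: 7.8
eef_pos: [411.3, 259.1, -21.9]
tcp_rot: [-1.568, -0.001, -0.945]
ft_force: [-1.0, -0.2, -0.0]
opening: 0.576
```

```bash
python3 - <<'E'
from h import *
s=readout.state();print(s["t"],s["eef_pos"],s["tcp_rot"],s["ft_force"],s["opening"])
q=shot("side");a=cv2.resize(q["img"][240:350,290:430],None,fx=4,fy=4,interpolation=cv2.INTER_CUBIC)
save(q,"s2.png",a); print(pix(q,s["eef_pos"]))
E
```

```text
7.8 [411.30827876 259.13924967 -21.85566457] [-1.56820717e+00 -1.18637286e-03 -9.44503975e-01] [-0.98397603 -0.24137012 -0.04981725] 0.5762188664988027
[352.81288578 331.33714922]
```

View pics/s2.png

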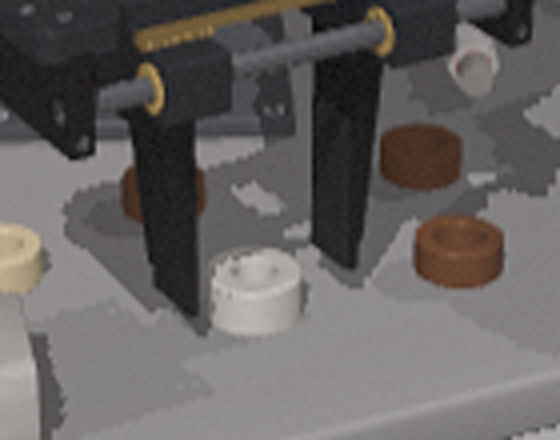

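Now the fingers straddle the spacer, with the tips about 6 mm above the table. I'll go down 4 mm and close.

Request:
apply_moves(increments=[[[0, 0.4, 0], [0, 0, 0], 5.5], [[0, 0, 0], [0, 0, 0], 1.0], [[0, 0, 0], [0, 0, 0], 1.0], [[0, 0, 0], [0, 0, 0], 1.0], [[0, 0, 0], [0, 0, 0], 1.0]])

```text
t: 8.48
eef_pos: [411.4, 259.2, -25.9]
tcp_rot: [-1.568, -0.001, -0.945]
ft_force: [-1.2, -0.5, -0.8]
opening: 0.316
```

Request:
apply_moves(increments=[[[0, 0, 0], [0, 0, 0], 1.0], [[0, -2, 0], [0, 0, 0], 1.0], [[0, -3, 0], [0, 0, 0], 1.0], [[0, -3, 0], [0, 0, 0], 1.0], [[0, 0, 0], [0, 0, 0], 1.0]])

```text
t: 9.1
eef_pos: [410.8, 258.9, 55.8]
tcp_rot: [-1.569, -0.001, -0.945]
ft_force: [0.1, -0.2, -1.3]
opening: 0.315
```

```bash
python3 - <<'E'
from h import *
s=readout.state();print(s["t"],s["eef_pos"],s["tcp_rot"],s["opening"]*95)
p=shot("wrist"); find(p,["spacer_pom"])
plan([500,47,55],-55,5,1.0)
E
```

```text
9.1 [410.81203385 258.94835953  55.79616661] [-1.56927683e+00 -9.83005668e-04 -9.44521490e-01] 29.967908391522627
spacer_pom 0.55 [414. 260.  82.] [323. 281.]
step mm 46.0
[[[4.48, -0.02, -1.02], [0.02, 0.18, 0.0], 1.0], [[4.49, -0.02, -1.0], [0.02, 0.18, 0.0], 1.0], [[4.49, -0.02, -0.99], [0.02, 0.18, 0.0], 1.0], [[4.49, -0.02, -0.98], [0.02, 0.18, 0.0], 1.0], [[4.5, -0.02, -0.96], [0.02, 0.18, 0.0], 1.0]]
```

Request:
apply_moves(increments=[[[4.5, -0.6, -1.0], [0, 0, 0], 1.0], [[4.5, -0.6, -1.0], [0, 0, 0], 1.0], [[4.0, -0.6, -0.9], [0, 0, 0], 1.0], [[0, 0, 0], [0, 0, 0], 1.0], [[0, 0, 0], [0, 0, 0], 1.0]])

```text
t: 9.82
eef_pos: [461.5, 132.9, 66.7]
tcp_rot: [-1.581, 0.003, -0.943]
ft_force: [-0.0, -0.4, -1.5]
opening: 0.321
```

```bash
python3 - <<'E'
from h import *
s=readout.state();print(s["t"],s["eef_pos"],s["tcp_rot"],s["opening"]*95)
p=shot("wrist"); find(p,["picture_plate","ring_gauge","spare_lens","spacer_pom"]); save(p,"w5.png"); np.save("w5.npy",p,allow_pickle=True)
E
```

```text
9.825 [461.45094091 132.87692233  66.65966305] [-1.58059501  0.00347323 -0.94315219] 30.459493327839528
picture_plate 0.77 [503.  45.  -0.] [295. 343.]
spare_lens 0.7 [497. 111.   4.] [337. 283.]
spacer_pom 0.84 [461. 136.  91.] [320. 273.]
```

View pics/w5.png

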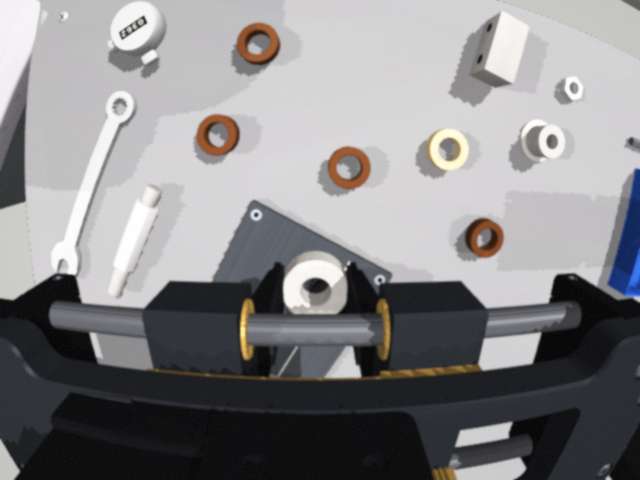

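The held spacer is at (315,287). Plate screws show at (257,214) near-left and (380,280) far-left, with the white line's end near (348,266). The collar is at (447,149) and the bushing top at (552,142). I'll fit the plate pose.

```bash
cat > fit.py <<'E'
from h import *
from scipy.optimize import least_squares
p=np.load("w5.npy",allow_pickle=True).item()
A=unpix(p,257,214,8)[:2];B=unpix(p,380,280,8)[:2];C=np.array([436.8,-46.8]);L=unpix(p,348,266,8)[:2];K=unpix(p,251,201,8)[:2]
print(A,B,L,K,"bush",unpix(p,552,142,24),"collar",unpix(p,447,149,13))
obs=[(A,lambda i:(-86+i,92-i)),(B,lambda i:(36-i,92-i)),(C,lambda i:(-86+i,-92+i)),(K,lambda i:(-86,92)),
 (np.array([512,-13]),lambda i:(0,-60)),(np.array([495,107.]),lambda i:(0,60)),(np.array([503,46]),lambda i:(0,0))]
def res(v):
    t=v[2];Rm=np.array([[np.cos(t),-np.sin(t)],[np.sin(t),np.cos(t)]])
    return np.concatenate([v[:2]+Rm@np.array(f(v[3]))-o for o,f in obs])
r=least_squares(res,[503,46,.13,8]); print(r.x[:2],np.degrees(r.x[2]),r.x[3]); print(r.fun.reshape(-1,2).round(1))
t=r.x[2];Rm=np.array([[np.cos(t),-np.sin(t)],[np.sin(t),np.cos(t)]])
for n,q in dict(spacer=(0,0),block=(-63,-60),bush=(-60.5,60)).items(): print(n,(r.x[:2]+Rm@np.array(q)).round(1))
E
python3 - <<'E'
import fit
from h import *
plan([502,46,20],-60,5,1.0)
E
```

```text
[416.04664683 120.63905826] [521.13426732 133.22439546] [493.97570539 127.8564849 ] [407.01876935 126.04846103] bush [559.80770188 300.97098561  24.        ] collar [498.02330912 241.35279121  13.        ]
[503.68235596  46.53240011] 7.318220828412661 7.909608789948794
[[-0.5 -0.6]
 [-0.3  0.3]
 [ 0.1 -0. ]
 [-0.4  0.8]
 [-0.7  0. ]
 [ 1.  -1. ]
 [ 0.7  0.5]]
spacer [503.7  46.5]
block [448.8 -21. ]
bush [436.   98.3]
step mm 21.5
[[[1.89, 0.95, -0.37], [0.1, 1.21, -0.03], 1.0], [[1.9, 0.95, -0.33], [0.1, 1.21, -0.03], 1.0], [[1.9, 0.95, -0.29], [0.1, 1.21, -0.03], 1.0], [[1.91, 0.95, -0.26], [0.1, 1.21, -0.03], 1.0], [[1.91, 0.95, -0.22], [0.1, 1.21, -0.03], 1.0]]
```

Request:
apply_moves(increments=[[[1.9, 0.2, -0.4], [0.2, 1.2, 0], 1.0], [[1.9, 0.3, -0.3], [0.2, 1.2, 0], 1.0], [[1.9, 0.3, -0.3], [0.2, 1.2, 0], 1.0], [[1.9, 0.3, -0.3], [0.1, 1.2, 0], 1.0], [[1.9, 0.3, -0.2], [0, 1.2, 0], 1.0]])

```text
t: 10.7
eef_pos: [503.1, 45.0, 52.6]
tcp_rot: [-1.566, 0.003, -1.046]
ft_force: [0.1, -0.4, -0.6]
opening: 0.319
```

```bash
python3 - <<'E'
from h import *
s=readout.state();print(s["t"],s["eef_pos"],s["tcp_rot"],s["opening"]*95)
plan([504,46.5,-17.5],-60,5,1.0)
E
```

```text
10.7 [503.06255983  45.03162114  52.63470777] [-1.5663604   0.00257453 -1.04580745] 30.335132817416746
step mm 14.0
[[[-0.01, 1.4, 0.02], [-0.05, 0.02, -0.03], 1.0], [[-0.01, 1.4, 0.03], [-0.05, 0.02, -0.03], 1.0], [[-0.01, 1.4, 0.03], [-0.05, 0.02, -0.03], 1.0], [[-0.01, 1.4, 0.03], [-0.05, 0.02, -0.03], 1.0], [[-0.02, 1.4, 0.03], [-0.05, 0.02, -0.03], 1.0]]
```

Request:
apply_moves(increments=[[[0, 2.0, 0.1], [0, 0, 0], 1.0], [[0, 2.0, 0.1], [0, 0, 0], 1.0], [[0, 1.6, 0], [-0.1, 0, 0], 1.0], [[0, 0.8, 0], [0, 0, 0], 1.0], [[0, 0.4, 0], [0, 0, 0], 1.0]])

```text
t: 11.32
eef_pos: [507.2, 43.5, -17.8]
tcp_rot: [-1.567, 0.002, -1.05]
ft_force: [-0.5, -0.6, 0.3]
opening: 0.317
```

Request:
apply_moves(increments=[[[-0.2, -0.2, -0.1], [0, 0, 0], 1.0], [[-0.2, 0, 0], [0, 0, 0], 1.0], [[0, 0.1, 0], [0, 0, 0], 1.0], [[0, 0, 0], [0, 0, 0], 4.5], [[0, 0, 0], [0, 0, 0], 4.5]])

```text
t: 11.95
eef_pos: [504.7, 46.9, -15.5]
tcp_rot: [-1.565, 0.001, -1.05]
ft_force: [-0.1, 0.6, -0.5]
opening: 0.453
```

Request:
apply_moves(increments=[[[0, 0, 0], [0, 0, 0], 4.5], [[0, -2.0, 0], [0, 0, 0], 4.5], [[0, -3.0, 0], [0, 0, 0], 4.5], [[0, -3.0, 0], [0, 0, 0], 4.5], [[0, -2.0, 0], [0, 0, 0], 6.0]])

```text
t: 12.58
eef_pos: [503.4, 46.4, 86.1]
tcp_rot: [-1.568, 0.002, -1.05]
ft_force: [0.4, 0.8, -0.2]
opening: 0.529
```

```bash
python3 - <<'E'
from h import *
s=readout.state();print(s["t"],s["eef_pos"],s["tcp_rot"],s["opening"]*95)
q=shot("side"); find(q,["spacer_pom","bushing_a"])
plan([559,301,95],0,10,6)
E
```

```text
12.575 [503.41266607  46.40637466  86.05748583] [-1.56798577  0.00235177 -1.04995562] 50.26561282960115
bushing_a 0.72 [558. 303.  -0.] [236. 329.]
step mm 26.1
[[[-1.93, -0.09, 1.75], [-0.02, -6.02, 0.0], 6], [[-1.74, -0.09, 1.94], [-0.02, -6.02, 0.0], 6], [[-1.53, -0.09, 2.11], [-0.02, -6.02, 0.0], 6], [[-1.3, -0.09, 2.26], [-0.02, -6.02, 0.0], 6], [[-1.05, -0.09, 2.38], [-0.02, -6.02, 0.0], 6], [[-0.8, -0.09, 2.48], [-0.02, -6.02, 0.0], 6], [[-0.53, -0.09, 2.55], [-0.02, -6.02, 0.0], 6], [[-0.26, -0.09, 2.59], [-0.02, -6.02, 0.0], 6], [[0.01, -0.09, 2.61], [-0.02, -6.02, 0.0], 6], [[0.28, -0.1, 2.59], [-0.02, -6.02, 0.0], 6]]
```

Request:
apply_moves(increments=[[[-1.9, -0.1, 1.7], [0, -6, 0], 5], [[-1.7, -0.1, 1.9], [0, -6, 0], 5], [[-1.5, -0.1, 2.1], [0, -6, 0], 5], [[-1.3, -0.1, 2.3], [0, -6, 0], 5], [[-1.1, -0.1, 2.4], [0, -6, 0], 5]])

```text
t: 13.35
eef_pos: [528.8, 175.0, 84.3]
tcp_rot: [-1.572, 0.006, -0.514]
ft_force: [-0.7, -0.0, -0.3]
opening: 0.523
```

Request:
apply_moves(increments=[[[-0.8, -0.1, 2.5], [0, -6, 0], 5], [[-0.5, -0.1, 2.5], [0, -6, 0], 5], [[-0.3, -0.1, 2.6], [0, -6, 0], 5], [[0, -0.1, 2.6], [0, -6, 0], 5], [[0.3, -0.1, 2.6], [0, -6, 0], 5]])

```text
t: 13.98
eef_pos: [552.1, 306.0, 80.9]
tcp_rot: [-1.571, 0.016, 0.028]
ft_force: [0.5, -0.1, 0.2]
opening: 0.524
```

```bash
python3 - <<'E'
from h import *
s=readout.state();print(s["t"],s["eef_pos"],s["tcp_rot"],s["opening"]*95)
p5=np.load("w5.npy",allow_pickle=True).item(); print("nut",unpix(p5,573,89,5))
q=shot("side"); find(q,["bushing_a","spacer_pom"]); print("nut",unpix(q,223,352,5))
p=shot("wrist"); find(p,["bushing_a","spacer_pom"])
plan([560,301,-10],0,5,5)
E
```

```text
13.975 [552.07633455 306.00704067  80.91621106] [-1.57136647  0.01569711  0.02760587] 49.749717760916774
nut [560.58743533 361.16382799   5.        ]
bushing_a 0.94 [560. 303.  -1.] [235. 330.]
spacer_pom 0.41 [497. 106.   9.] [307. 261.]
nut [557.69329817 362.73995715   5.        ]
bushing_a 0.79 [558. 300.   5.] [308. 239.]
bushing_a 0.59 [506. 243.   1.] [236. 172.]
spacer_pom 0.79 [503.  50.   9.] [ 38. 175.]
spacer_pom 0.66 [507.  45.   0.] [ 40. 178.]
step mm 18.5
[[[0.18, 1.84, -0.07], [0.01, 0.26, -0.17], 5], [[0.18, 1.84, -0.07], [0.01, 0.26, -0.17], 5], [[0.17, 1.84, -0.07], [0.01, 0.26, -0.17], 5], [[0.17, 1.84, -0.07], [0.01, 0.26, -0.17], 5], [[0.16, 1.84, -0.07], [0.01, 0.26, -0.17], 5]]
```

Request:
apply_moves(increments=[[[0.3, 2.5, -0.1], [0, 0.3, -0.2], 5], [[0.2, 2.5, -0.1], [0, 0.3, -0.2], 5], [[0.2, 2.5, -0.1], [0, 0.3, -0.2], 5], [[0.1, 1.7, -0.1], [0, 0.3, -0.2], 5], [[0.1, 0.7, 0], [0, 0, -0.2], 5]])

```text
t: 14.9
eef_pos: [561.1, 296.0, -19.3]
tcp_rot: [-1.571, -0.004, -0.009]
ft_force: [0.8, 0.1, -0.4]
opening: 0.524
```

```bash
python3 - <<'E'
from h import *
s=readout.state();print(s["t"],s["eef_pos"],s["tcp_rot"],s["ft_force"])
q=shot("side");a=cv2.resize(q["img"][260:360,170:310],None,fx=4,fy=4,interpolation=cv2.INTER_CUBIC)
save(q,"s3.png",a)
plan([559.5,301.5,-19.5],0,2,5)
E
```

```text
14.9 [561.08822112 295.97495354 -19.28675774] [-1.57121756 -0.00432895 -0.00926281] [ 0.76622712  0.0760114  -0.39462007]
step mm 2.9
[[[-0.08, -0.01, 0.28], [0.02, -0.26, 0.12], 5], [[-0.08, -0.01, 0.28], [0.02, -0.26, 0.12], 5]]
```

View pics/s3.png

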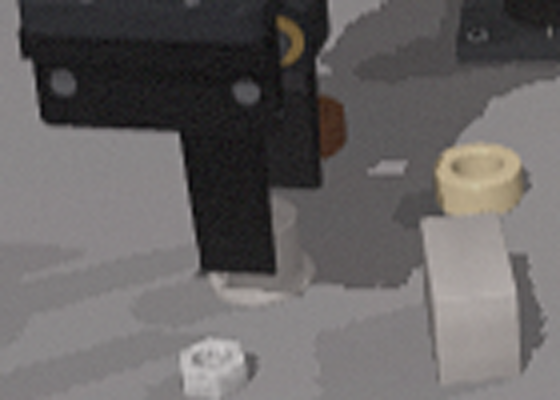

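The near finger is beside the body and clear above the flange. I'll correct a few mm, then grip.

Request:
apply_moves(increments=[[[-0.1, 0, 0.3], [0, 0, 0.1], 5], [[-0.1, 0, 0.3], [0, 0, 0.1], 5], [[0, 0, 0], [0, 0, 0], 1], [[0, 0, 0], [0, 0, 0], 1], [[0, 0, 0], [0, 0, 0], 1]])

```text
t: 15.58
eef_pos: [559.9, 302.6, -17.4]
tcp_rot: [-1.57, -0.003, -0.01]
ft_force: [-1.1, -0.4, -0.2]
opening: 0.267
```

Request:
apply_moves(increments=[[[0, 0, 0], [0, 0, 0], 1], [[0, 0, 0], [0, 0, 0], 1], [[0, -2, 0], [0, 0, 0], 1], [[0, -3, 0], [0, 0, 0], 1], [[0, -4, 0], [0, 0, 0], 1]])

```text
t: 16.2
eef_pos: [558.4, 302.0, 74.7]
tcp_rot: [-1.572, 0.001, -0.01]
ft_force: [0.7, 0.1, -0.8]
opening: 0.247
```

```bash
python3 - <<'E'
from h import *
s=readout.state();print(s["t"],s["eef_pos"],s["tcp_rot"],s["opening"]*95)
p=shot("wrist"); find(p,["bushing_a"])
plan([437,100,70],7.3,5,1)
E
```

```text
16.2 [558.36958422 301.9863538   74.68668692] [-1.57201288e+00  1.22890319e-03 -9.75218434e-03] 23.423617387899093
bushing_a 0.76 [555. 302.  97.] [315. 271.]
step mm 47.6
[[[-2.44, 0.15, -4.08], [-0.02, -1.57, 0.08], 1], [[-2.55, 0.15, -4.02], [-0.02, -1.57, 0.08], 1], [[-2.66, 0.16, -3.95], [-0.02, -1.57, 0.08], 1], [[-2.76, 0.16, -3.87], [-0.02, -1.57, 0.08], 1], [[-2.87, 0.17, -3.79], [-0.02, -1.57, 0.08], 1]]
```

Request:
apply_moves(increments=[[[-2.4, 0.1, -4.1], [0, -1.5, 0], 1], [[-2.5, 0.1, -4.0], [0, -1.5, 0], 1], [[-2.6, 0.1, -4.0], [0, -1.5, 0], 1], [[-2.7, 0.1, -3.9], [0, -1.5, 0], 1], [[-2.7, 0.1, -3.8], [0, -1.5, 0], 1]])

```text
t: 16.92
eef_pos: [438.4, 96.2, 74.8]
tcp_rot: [-1.569, -0.013, 0.129]
ft_force: [0.1, -0.1, 0.1]
opening: 0.246
```

```bash
python3 - <<'E'
from h import *
s=readout.state();print(s["t"],s["eef_pos"],s["tcp_rot"],s["opening"]*95)
plan([436.5,98.3,-8],7.3,5,1)
E
```

```text
16.925 [438.36800875  96.17455425  74.84385221] [-1.56882677 -0.0129659   0.12916428] 23.364563406029287
step mm 16.6
[[[-0.05, 1.66, 0.04], [-0.02, 0.02, 0.15], 1], [[-0.05, 1.66, 0.04], [-0.02, 0.02, 0.15], 1], [[-0.04, 1.66, 0.04], [-0.02, 0.02, 0.15], 1], [[-0.04, 1.66, 0.05], [-0.02, 0.02, 0.15], 1], [[-0.04, 1.66, 0.05], [-0.02, 0.02, 0.15], 1]]
```

Request:
apply_moves(increments=[[[0, 2.4, 0.1], [0, 0, 0.2], 1], [[-0.1, 2.4, 0.1], [0, 0, 0.2], 1], [[0, 2.0, 0], [0, 0, 0.2], 1], [[0, 0.9, 0], [0, 0, 0.2], 1], [[0, 0.2, 0], [0, 0, 0], 1]])

```text
t: 17.55
eef_pos: [437.4, 95.7, -3.3]
tcp_rot: [-1.569, -0.002, 0.125]
ft_force: [-0.4, -0.0, -0.6]
opening: 0.246
```

```bash
python3 - <<'E'
from h import *
s=readout.state();print(s["t"],s["eef_pos"],s["tcp_rot"],s["ft_force"],s["opening"]*95)
plan([436.5,98.3,-8.5],7.3,2,1)
E
```

```text
17.55 [437.35392315  95.67186178  -3.30310823] [-1.56914646 -0.00225182  0.12529913] [-0.40156111 -0.0048071  -0.64179498] 23.34876132247392
step mm 2.9
[[[-0.03, 0.26, 0.14], [-0.05, -0.06, 0.06], 1], [[-0.03, 0.26, 0.14], [-0.05, -0.06, 0.06], 1]]
```

Request:
apply_moves(increments=[[[0, 0.2, 0.1], [0, 0, 0], 1], [[0, 0.3, 0.1], [0, 0, 0], 1], [[0, 0, 0], [0, 0, 0], 1], [[0, 0, 0], [0, 0, 0], 5.5], [[0, 0, 0], [0, 0, 0], 5.5]])

```text
t: 18.18
eef_pos: [437.9, 98.0, -7.0]
tcp_rot: [-1.569, -0.005, 0.126]
ft_force: [0.3, 0.4, 1.1]
opening: 0.403
```

Request:
apply_moves(increments=[[[0, 0, 0], [0, 0, 0], 5.5], [[0, -1.0, 0], [0, 0, 0], 5.5], [[0, -3.0, 0], [0, 0, 0], 7], [[0, -4.0, 0], [0, 0, 0], 7], [[0, -2.0, 0], [0, 0, 0], 7]])

```text
t: 18.8
eef_pos: [436.7, 97.7, 96.6]
tcp_rot: [-1.569, -0.002, 0.126]
ft_force: [0.5, 0.4, -0.3]
opening: 0.736
```

```bash
python3 - <<'E'
from h import *
s=readout.state();print(s["t"],s["eef_pos"],s["tcp_rot"],s["ft_force"],s["opening"]*95)
p=shot("wrist"); find(p,["bushing_a","spacer_pom","gauge_block"])
plan([485.5,330,85],17.9,5,7.5)
E
```

```text
18.8 [436.65707424  97.70052459  96.60099434] [-1.56914689 -0.00228812  0.12555213] [ 0.46726732  0.38953811 -0.25937488] 69.92233155012966
bushing_a 0.95 [434. 100.  10.] [317. 224.]
bushing_a 0.63 [492. 109.   6.] [320. 289.]
spacer_pom 0.59 [506.  49.   7.] [249. 296.]
gauge_block 0.47 [482. 326.  -3.] [531. 294.]
step mm 47.5
[[[1.56, 0.2, 4.49], [-0.02, -2.14, 0.01], 7.5], [[1.73, 0.2, 4.43], [-0.02, -2.14, 0.01], 7.5], [[1.89, 0.2, 4.36], [-0.02, -2.14, 0.01], 7.5], [[2.05, 0.19, 4.28], [-0.02, -2.14, 0.01], 7.5], [[2.21, 0.19, 4.2], [-0.02, -2.14, 0.01], 7.5]]
```

Request:
apply_moves(increments=[[[1.5, 0.2, 4.4], [0, -2.1, 0], 7.5], [[1.7, 0.2, 4.4], [0, -2.1, 0], 7.5], [[1.8, 0.2, 4.3], [0, -2.1, 0], 7.5], [[2.0, 0.2, 4.2], [0, -2.1, 0], 7.5], [[2.1, 0.2, 4.1], [0, -2.1, 0], 7.5]])

```text
t: 19.62
eef_pos: [482.4, 329.2, 79.3]
tcp_rot: [-1.57, 0.007, 0.309]
ft_force: [0.3, -0.4, 0.4]
opening: 0.789
```

```bash
python3 - <<'E'
from h import *
s=readout.state();print(s["t"],s["eef_pos"],s["tcp_rot"],s["ft_force"],s["opening"]*95)
p=shot("wrist"); find(p,["gauge_block"])
plan([485.5,330,-15],17.9,5,7.5)
save(p,"w6.png",cv2.resize(p["img"][130:330,200:440],None,fx=3,fy=3))
E
```

```text
19.625 [482.43686818 329.17153406  79.27784373] [-1.57000441  0.00724602  0.30871349] [ 0.31654149 -0.35767874  0.35851821] 74.97146675000138
gauge_block 0.59 [486. 330.  -1.] [314. 234.]
step mm 18.8
[[[0.06, 1.88, -0.04], [-0.01, -0.01, -0.07], 7.5], [[0.06, 1.88, -0.04], [-0.01, -0.01, -0.07], 7.5], [[0.06, 1.88, -0.04], [-0.01, -0.01, -0.07], 7.5], [[0.05, 1.88, -0.04], [-0.01, -0.01, -0.07], 7.5], [[0.05, 1.88, -0.04], [-0.01, -0.01, -0.07], 7.5]]
```

View pics/w6.png

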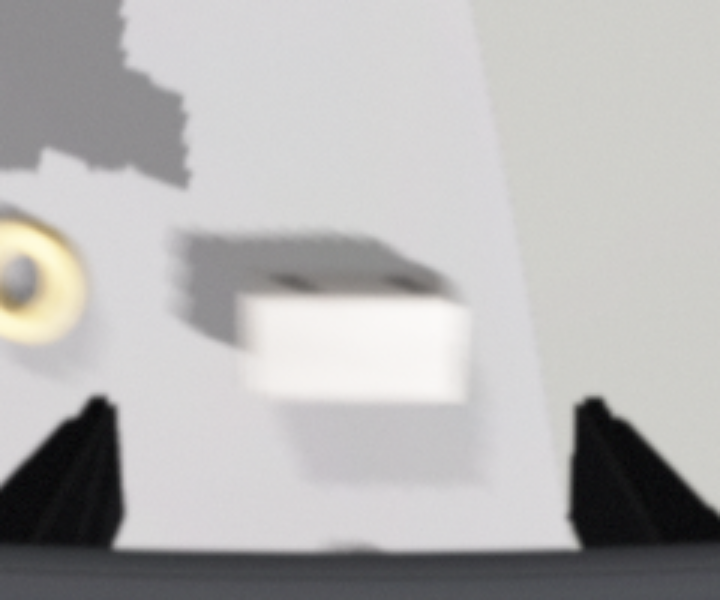

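The block's edges are parallel to the jaws and centred between them (top centre at crop (355,348)). Descending.

Request:
apply_moves(increments=[[[0.1, 2.5, 0], [0, 0, 0], 7.5], [[0.1, 2.5, 0], [0, 0, 0], 7.5], [[0.1, 2.5, 0], [0, 0, -0.1], 7.5], [[0.1, 1.7, 0], [0, 0, -0.1], 7.5], [[0, 0.6, 0], [0, 0, 0], 7.5]])

```text
t: 20.35
eef_pos: [482.6, 329.1, -27.0]
tcp_rot: [-1.571, 0.011, 0.311]
ft_force: [0.3, 0.5, 0.5]
opening: 0.79
```

```bash
python3 - <<'E'
from h import *
s=readout.state();print(s["t"],s["eef_pos"],s["tcp_rot"],s["ft_force"],s["opening"]*95)
plan([485.5,330,-20],17.9,2,7.5)
E
```

```text
20.35 [482.57600243 329.12464968 -26.98694943] [-1.57130745  0.01134996  0.31076421] [0.33776596 0.54903347 0.5108527 ] 75.04801491366445
step mm 3.8
[[[0.15, -0.35, -0.0], [0.01, -0.05, -0.33], 7.5], [[0.15, -0.35, -0.0], [0.01, -0.05, -0.33], 7.5]]
```

Request:
apply_moves(increments=[[[0.2, -0.4, 0], [0, 0, -0.3], 7.5], [[0.1, -0.3, 0], [0, 0, -0.3], 7.5], [[0, 0, 0], [0, 0, 0], 3.5], [[0, 0, 0], [0, 0, 0], 3.5], [[0, 0, 0], [0, 0, 0], 3.5]])

```text
t: 20.98
eef_pos: [486.1, 329.8, -18.1]
tcp_rot: [-1.571, -0.001, 0.31]
ft_force: [0.3, -0.7, -0.0]
opening: 0.528
```

Request:
apply_moves(increments=[[[0, 0, 0], [0, 0, 0], 3.5], [[0, 0, 0], [0, 0, 0], 3.5], [[0, -2, 0], [0, 0, 0], 3.5], [[0, -3, 0], [0, 0, 0], 3.5], [[0, -4, 0], [0, 0, 0], 3.5]])

```text
t: 21.6
eef_pos: [483.9, 328.7, 70.4]
tcp_rot: [-1.573, 0.007, 0.31]
ft_force: [-0.6, -0.4, -1.9]
opening: 0.525
```

```bash
python3 - <<'E'
from h import *
s=readout.state();print(s["t"],s["eef_pos"],s["tcp_rot"],s["ft_force"],s["opening"]*95)
p=shot("wrist"); find(p,["gauge_block"]); save(p,"w7.png"); np.save("w7.npy",p,allow_pickle=True)
plan([449,-21,68],7.3,10,3.5)
E
```

```text
21.6 [483.88500643 328.67873496  70.36017986] [-1.57255577  0.00696134  0.3101792 ] [-0.56337935 -0.41525389 -1.89889705] 49.87571761606675
gauge_block 0.63 [481. 329.  88.] [315. 268.]
step mm 35.3
[[[-1.42, 0.06, -3.23], [0.0, 1.05, 0.0], 3.5], [[-1.37, 0.06, -3.25], [0.0, 1.05, 0.0], 3.5], [[-1.31, 0.06, -3.28], [0.0, 1.05, 0.0], 3.5], [[-1.25, 0.06, -3.3], [0.0, 1.05, 0.0], 3.5], [[-1.18, 0.06, -3.32], [0.0, 1.05, 0.0], 3.5], [[-1.12, 0.06, -3.35], [0.0, 1.05, 0.0], 3.5], [[-1.06, 0.06, -3.37], [0.0, 1.05, 0.0], 3.5], [[-1.0, 0.06, -3.38], [0.0, 1.05, 0.0], 3.5], [[-0.94, 0.06, -3.4], [0.0, 1.05, 0.0], 3.5], [[-0.88, 0.06, -3.42], [0.0, 1.05, 0.0], 3.5]]
```

Request:
apply_moves(increments=[[[-1.4, 0, -3.2], [0, 1, 0], 3.5], [[-1.4, 0, -3.2], [0, 1, 0], 3.5], [[-1.3, 0, -3.3], [0, 1, 0], 3.5], [[-1.3, 0, -3.3], [0, 1, 0], 3.5], [[-1.2, 0, -3.3], [0, 1, 0], 3.5]])

```text
t: 22.32
eef_pos: [463.9, 151.6, 69.3]
tcp_rot: [-1.571, 0.003, 0.224]
ft_force: [-0.1, -0.9, -2.5]
opening: 0.521
```

Request:
apply_moves(increments=[[[-1.1, 0, -3.3], [0, 1, 0], 3.5], [[-1.1, 0, -3.3], [0, 1, 0], 3.5], [[-1.0, 0, -3.4], [0, 1, 0], 3.5], [[-0.9, 0, -3.4], [0, 1, 0], 3.5], [[-0.9, 0, -3.4], [0, 1, 0], 3.5]])

```text
t: 22.95
eef_pos: [442.5, -28.3, 65.1]
tcp_rot: [-1.57, 0.009, 0.135]
ft_force: [1.1, 0.5, -2.4]
opening: 0.522
```

```bash
python3 - <<'E'
from h import *
s=readout.state();print(s["t"],s["eef_pos"],s["tcp_rot"],s["ft_force"],s["opening"]*95)
plan([449,-21,-8],7.3,5,3.5)
E
```

```text
22.95 [442.53943243 -28.25018163  65.12945146] [-1.57014948  0.00946834  0.13452622] [ 1.07696939  0.45549526 -2.39859155] 49.544042008236175
step mm 14.8
[[[0.16, 1.46, 0.13], [-0.01, 0.08, -0.11], 3.5], [[0.16, 1.46, 0.13], [-0.01, 0.08, -0.11], 3.5], [[0.16, 1.46, 0.13], [-0.01, 0.08, -0.11], 3.5], [[0.15, 1.46, 0.13], [-0.01, 0.08, -0.11], 3.5], [[0.15, 1.46, 0.13], [-0.01, 0.08, -0.11], 3.5]]
```

Request:
apply_moves(increments=[[[0.2, 2.0, 0.2], [0, 0.1, -0.1], 3.5], [[0.2, 2.0, 0.2], [0, 0.1, -0.1], 3.5], [[0.2, 1.6, 0.1], [0, 0, -0.1], 3.5], [[0.1, 0.8, 0.1], [0, 0, -0.1], 3.5], [[0, 0, 0], [0, 0, -0.1], 3.5]])

```text
t: 23.58
eef_pos: [446.2, -23.5, -3.8]
tcp_rot: [-1.569, 0.004, 0.126]
ft_force: [-0.6, -0.2, -1.7]
opening: 0.523
```

```bash
python3 - <<'E'
from h import *
s=readout.state();print(s["t"],s["eef_pos"],s["tcp_rot"],s["ft_force"],s["opening"]*95)
plan([449,-21,-9],7.3,3,3.5)
E
```

```text
23.575 [446.15959432 -23.47648232  -3.81803756] [-1.56889163  0.00440207  0.12601812] [-0.60219226 -0.1668078  -1.74361687] 49.67970441767696
step mm 2.1
[[[0.11, 0.17, 0.07], [-0.04, -0.03, -0.08], 3.5], [[0.1, 0.17, 0.07], [-0.04, -0.03, -0.08], 3.5], [[0.1, 0.17, 0.07], [-0.04, -0.03, -0.08], 3.5]]
```

Request:
apply_moves(increments=[[[0.2, 0.2, 0.1], [0, 0, -0.1], 3.5], [[0.1, 0.2, 0.1], [0, 0, -0.1], 3.5], [[0, 0.1, 0], [0, 0, 0], 3.5], [[0, 0, 0], [0, 0, 0], 7], [[0, 0, 0], [0, 0, 0], 7]])

```text
t: 24.2
eef_pos: [449.9, -21.0, -7.8]
tcp_rot: [-1.57, -0.002, 0.126]
ft_force: [0.2, -1.3, 0.5]
opening: 0.679
```

Request:
apply_moves(increments=[[[0, 0, 0], [0, 0, 0], 7], [[0, -1, 0], [0, 0, 0], 7], [[0, -3, 0], [0, 0, 0], 7], [[0, -4, 0], [0, 0, 0], 7], [[0, -2, 0], [0, 0, 0], 6]])

```text
t: 24.82
eef_pos: [449.0, -21.1, 96.1]
tcp_rot: [-1.569, -0.0, 0.126]
ft_force: [-0.1, -0.3, 0.4]
opening: 0.677
```

```bash
python3 - <<'E'
from h import *
s=readout.state();print(s["t"],s["eef_pos"],s["tcp_rot"],s["ft_force"],s["opening"]*95)
p=shot("wrist"); find(p,["gauge_block","spacer_pom","bushing_a","ring_gauge"]); save(p,"w8.png"); np.save("w8.npy",p,allow_pickle=True)
plan([499,242,75],7.3,10,5.5)
E
```

```text
24.825 [449.02732215 -21.10855718  96.1132069 ] [-1.56916282e+00 -4.92135138e-05  1.26150190e-01] [-0.07452176 -0.34826101  0.36547886] 64.27512693362465
gauge_block 0.73 [445. -20.   8.] [316. 223.]
spacer_pom 0.73 [503.  47.   9.] [384. 297.]
bushing_a 0.87 [435. 100.  10.] [457. 229.]
ring_gauge 0.77 [513. -14.   7.] [314. 299.]
step mm 26.8
[[[0.83, 0.19, 2.54], [-0.01, -0.01, -0.02], 5.5], [[0.83, 0.19, 2.54], [-0.01, -0.01, -0.02], 5.5], [[0.84, 0.19, 2.54], [-0.01, -0.01, -0.02], 5.5], [[0.84, 0.19, 2.54], [-0.01, -0.01, -0.02], 5.5], [[0.84, 0.19, 2.54], [-0.01, -0.01, -0.02], 5.5], [[0.84, 0.19, 2.54], [-0.01, -0.01, -0.02], 5.5], [[0.84, 0.19, 2.54], [-0.01, -0.01, -0.02], 5.5], [[0.84, 0.19, 2.54], [-0.01, -0.01, -0.02], 5.5], [[0.84, 0.19, 2.54], [-0.01, -0.01, -0.02], 5.5], [[0.84, 0.18, 2.54], [-0.01, -0.01, -0.02], 5.5]]
```

View pics/w8.png

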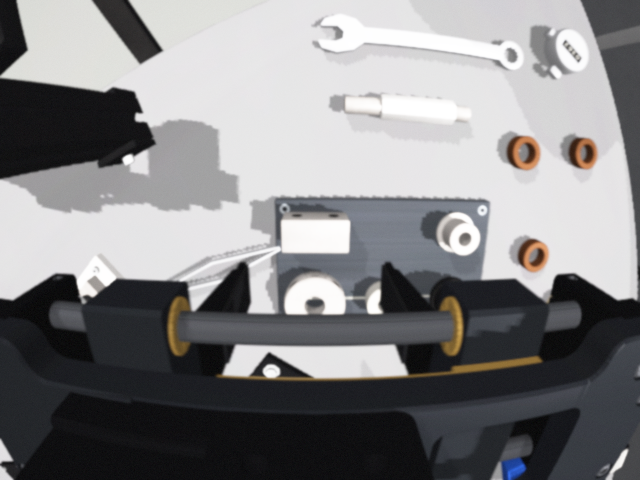

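The block at (316,237) stands parallel in front of the ring gauge (315,299). The bushing at (458,233) and spacer (~(378,297)) stand correctly. Next is the brass collar.

Request:
apply_moves(increments=[[[0.8, 0.2, 2.5], [0, 0, 0], 5.5], [[0.8, 0.2, 2.5], [0, 0, 0], 5.5], [[0.8, 0.2, 2.5], [0, 0, 0], 5.5], [[0.8, 0.2, 2.5], [0, 0, 0], 5.5], [[0.8, 0.2, 2.5], [0, 0, 0], 5.5]])

```text
t: 25.7
eef_pos: [470.5, 110.4, 78.4]
tcp_rot: [-1.567, 0.012, 0.122]
ft_force: [-0.0, -0.2, 0.2]
opening: 0.577
```

Request:
apply_moves(increments=[[[0.8, 0.2, 2.5], [0, 0, 0], 5.5], [[0.8, 0.2, 2.5], [0, 0, 0], 5.5], [[0.8, 0.2, 2.5], [0, 0, 0], 5.5], [[0.8, 0.2, 2.5], [0, 0, 0], 5.5], [[0.7, 0.1, 2.0], [0, 0, 0], 5.5]])

```text
t: 26.32
eef_pos: [492.1, 238.1, 62.9]
tcp_rot: [-1.569, 0.023, 0.123]
ft_force: [-0.0, 0.3, -0.3]
opening: 0.577
```

```bash
python3 - <<'E'
from h import *
s=readout.state();print(s["t"],s["eef_pos"],s["tcp_rot"],s["ft_force"],s["opening"]*95)
p8=np.load("w8.npy",allow_pickle=True).item(); print("block",unpix(p8,315.5,237,38))
p=shot("wrist"); im=p["img"].astype(int); find(p,["collar_brass"])
m=((im[...,0]-im[...,2]>35)&(im[...,1]>150)).astype(np.uint8); n,l,st,ce=cv2.connectedComponentsWithStats(m)
for i in range(1,n):
    if st[i,4]>100: c=st[i,:2]+st[i,2:4]/2-.5; print(st[i],ce[i].round(1),unpix(p,*ce[i],13).round(1))
save(p,"w9.png")
plan([499,242,-15],7.3,5,5.5)
E
```

```text
26.325 [492.10408662 238.14167138  62.85097437] [-1.56852124  0.02262658  0.12271831] [-0.00074418  0.30937675 -0.27279058] 54.770147278201804
block [449.05444103 -20.23738791  38.        ]
collar_brass 0.95 [360. 151.  -0.] [219.  49.]
collar_brass 0.9 [507. 241.   4.] [316. 258.]
collar_brass 0.7 [450. 188.  -3.] [253. 173.]
collar_brass 0.67 [570. 207.  -2.] [266. 323.]
[299 229  40  33 242] [312.8 239.5] [490.8 236.9  13. ]
[308 240  28  26 229] [323.8 256.1] [502.1 246.3  13. ]
step mm 15.7
[[[0.17, 1.56, 0.04], [-0.03, -0.04, -0.25], 5.5], [[0.17, 1.56, 0.05], [-0.03, -0.04, -0.25], 5.5], [[0.16, 1.56, 0.05], [-0.03, -0.04, -0.25], 5.5], [[0.15, 1.56, 0.05], [-0.03, -0.04, -0.25], 5.5], [[0.15, 1.56, 0.05], [-0.03, -0.04, -0.25], 5.5]]
```

Request:
apply_moves(increments=[[[0.2, 2.2, 0.1], [0, 0, -0.3], 5.5], [[0.2, 2.2, 0.1], [0, 0, -0.3], 5.5], [[0.1, 2.0, 0], [0, 0, -0.3], 5.5], [[0.1, 1.2, 0], [0, 0, -0.2], 5.5], [[0, 0.3, 0], [0, 0, -0.2], 5.5]])

```text
t: 27.05
eef_pos: [496.6, 239.3, -19.1]
tcp_rot: [-1.569, 0.0, 0.123]
ft_force: [-0.7, -0.4, -0.1]
opening: 0.578
```

```bash
python3 - <<'E'
from h import *
s=readout.state();print(s["t"],s["eef_pos"],s["tcp_rot"],s["ft_force"],s["opening"]*95)
plan([498.5,242,-25],7.3,2,5.5)
p=shot("wrist"); save(p,"w10.png",cv2.resize(p["img"][190:330,240:400],None,fx=4,fy=4))
find(p,["collar_brass"])
E
```

```text
27.05 [496.64577491 239.30623816 -19.09474538] [-1.56898883e+00  5.14826829e-05  1.23430255e-01] [-0.73160423 -0.37438147 -0.10080492] 54.887055262841514
step mm 3.4
[[[0.11, 0.3, 0.12], [-0.05, -0.11, -0.0], 5.5], [[0.11, 0.3, 0.12], [-0.05, -0.11, -0.0], 5.5]]
collar_brass 0.81 [362. 152.   1.] [179.   9.]
collar_brass 0.74 [508. 242.   5.] [317. 298.]
collar_brass 0.61 [449. 185.  -4.] [222. 174.]
collar_brass 0.6 [572. 209.  -1.] [252. 379.]
```

View pics/w10.png

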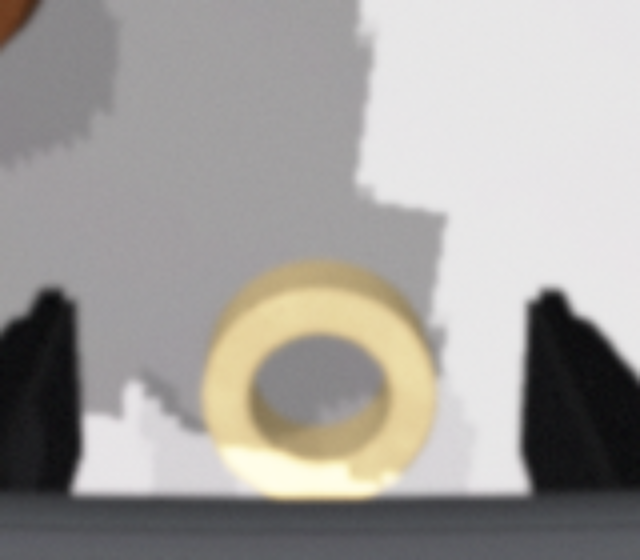

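The yellow collar lies between the fingers, its top circle centred at crop (320,395). I'll compute its position and grip.

```bash
python3 - <<'E'
from h import *
p=shot("wrist"); c=unpix(p,319.9,288.7,13); print(c)
plan([c[0],c[1],-25],7.3,2,5.5)
E
```

```text
[498.87768077 242.53568973  13.        ]
step mm 3.8
[[[0.11, 0.34, 0.13], [-0.06, -0.11, 0.04], 5.5], [[0.11, 0.34, 0.13], [-0.06, -0.11, 0.04], 5.5]]
```

Request:
apply_moves(increments=[[[0.1, 0.3, 0.1], [0, 0, 0], 5.5], [[0.1, 0.3, 0.2], [0, 0, 0], 5.5], [[0, 0, 0], [0, 0, 0], 1], [[0, 0, 0], [0, 0, 0], 1], [[0, 0, 0], [0, 0, 0], 1]])

```text
t: 27.82
eef_pos: [499.5, 243.5, -23.1]
tcp_rot: [-1.568, -0.004, 0.124]
ft_force: [-0.6, -0.9, -0.1]
opening: 0.32
```

Request:
apply_moves(increments=[[[0, 0, 0], [0, 0, 0], 1], [[0, 0, 0], [0, 0, 0], 1], [[0, -2, 0], [0, 0, 0], 1], [[0, -4, 0], [0, 0, 0], 1], [[0, -4.5, 0], [0, 0, 0], 1]])

```text
t: 28.45
eef_pos: [498.0, 242.6, 82.5]
tcp_rot: [-1.569, 0.001, 0.124]
ft_force: [-0.5, -0.1, -0.0]
opening: 0.11
```

```bash
python3 - <<'E'
from h import *
s=readout.state();print(s["t"],s["eef_pos"],s["tcp_rot"],s["ft_force"],s["opening"]*95)
p=shot("wrist"); find(p,["collar_brass"])
plan([449,-20.5,85],7.3,10,1)
E
```

```text
28.45 [497.95237353 242.63036279  82.47399881] [-1.56911028e+00  1.42332582e-03  1.23542756e-01] [-0.53549837 -0.11370513 -0.03195147] 10.408706303699706
collar_brass 0.75 [506. 243.   1.] [313. 239.]
collar_brass 0.65 [343. 221.  -2.] [311.  32.]
collar_brass 0.62 [449. 189.  -5.] [255. 159.]
collar_brass 0.55 [363. 151.   1.] [218.  48.]
step mm 26.9
[[[-0.83, -0.01, -2.56], [-0.02, -0.02, 0.04], 1], [[-0.83, -0.0, -2.56], [-0.02, -0.02, 0.04], 1], [[-0.84, -0.0, -2.56], [-0.02, -0.02, 0.04], 1], [[-0.84, -0.0, -2.56], [-0.02, -0.02, 0.04], 1], [[-0.84, -0.0, -2.56], [-0.02, -0.02, 0.04], 1], [[-0.84, 0.0, -2.56], [-0.02, -0.02, 0.04], 1], [[-0.84, 0.0, -2.55], [-0.02, -0.02, 0.04], 1], [[-0.84, 0.0, -2.55], [-0.02, -0.02, 0.04], 1], [[-0.84, 0.0, -2.55], [-0.02, -0.02, 0.04], 1], [[-0.84, 0.01, -2.55], [-0.02, -0.02, 0.04], 1]]
```

The collar was not lifted: the fingers closed over it, because the tips were still too high. I'll re-locate it and go deeper, watching the force.

```bash
cat >> h.py <<'E'
def yellow(p,z):
    im=p["img"].astype(float); r,g,b=im[...,0],im[...,1],im[...,2]
    m=((r-b>0.12*r)&(g>0.8*r)&(r>110)).astype(np.uint8); m=cv2.morphologyEx(m,cv2.MORPH_CLOSE,np.ones((5,5)))
    n,l,st,ce=cv2.connectedComponentsWithStats(m)
    for i in range(1,n):
        if st[i,4]>150:
            c=cv2.fitEllipse(np.argwhere(l==i)[:,::-1][cv2.convexHull(np.argwhere(l==i)[:,::-1].astype(np.int32),returnPoints=False)[:,0]].astype(np.float32))
            print(st[i],np.round(c[0],1),unpix(p,*c[0],z).round(1))
E
python3 - <<'E'
from h import *
p=shot("wrist"); yellow(p,8); save(p,"w11.png")
q=shot("side"); find(q,["collar_brass"]); yellow(q,7)
E
```

```text
[ 295  208   39   41 1014] [314.2 228.2] [499.1 243.4   8. ]
[111 364  82  10 151] [152.9 368.7] [661.3 102.    8. ]
collar_brass 0.84 [359. 153.  -2.] [395. 283.]
collar_brass 0.81 [499. 245.  -3.] [290. 311.]
collar_brass 0.8 [447. 189.  -1.] [332. 292.]
collar_brass 0.73 [346. 224.  -1.] [403. 307.]
[ 446    0   53   35 1327] [471.4  16.7] [ -388.6 -6990.3     7. ]
[ 526    0   76   52 2152] [563.9  23.2] [-1121.6 -5448.4     7. ]
[242  56  48  10 225] [264.3  59.4] [ 1205.1 -2700.3     7. ]
[278 296  23  20 369] [289.1 305.2] [499.  246.9   7. ]
```

Request:
apply_moves(increments=[[[0, 2.2, 0.0], [0, 0, 0], 5.5], [[0, 2.2, 0], [0, 0, 0], 5.5], [[0, 2.2, 0], [0, 0, 0], 5.5], [[0, 2.2, 0], [0, 0, 0], 5.5], [[0, 1.3, 0], [0, 0, 0], 5.5]])

```text
t: 29.32
eef_pos: [494.4, 241.5, -28.9]
tcp_rot: [-1.571, 0.01, 0.123]
ft_force: [0.5, -0.5, 0.5]
opening: 0.552
```

```bash
python3 - <<'E'
from h import *
s=readout.state();print(s["t"],s["eef_pos"],s["tcp_rot"],s["ft_force"],s["opening"]*95)
plan([499,244,-28],7.3,2,5.5)
E
```

```text
29.325 [494.41862703 241.54645606 -28.9044548 ] [-1.57083863  0.00957403  0.12337391] [ 0.48575061 -0.5399317   0.48880586] 52.47748790279366
step mm 2.6
[[[0.24, -0.05, 0.09], [0.0, -0.12, -0.27], 5.5], [[0.24, -0.05, 0.09], [0.0, -0.12, -0.27], 5.5]]
```

Request:
apply_moves(increments=[[[0.2, 0.0, 0.1], [0, 0, -0.3], 5.5], [[0.2, 0.1, 0.1], [0, 0, -0.3], 5.5], [[0.1, 0.1, 0], [0, 0, 0], 5.5], [[0, 0.1, 0], [0, 0, 0], 5.5], [[0, 0, 0], [0, 0, 0], 5.5]])

```text
t: 29.95
eef_pos: [499.4, 244.4, -32.0]
tcp_rot: [-1.571, -0.001, 0.123]
ft_force: [-0.3, 0.5, -0.1]
opening: 0.577
```

```bash
python3 - <<'E'
from h import *
s=readout.state();print(s["t"],s["eef_pos"],s["tcp_rot"],s["ft_force"],s["opening"]*95)
q=shot("side");a=cv2.resize(q["img"][250:350,230:350],None,fx=5,fy=5,interpolation=cv2.INTER_CUBIC)
save(q,"s4.png",a)
E
```

```text
29.95 [499.43836458 244.39671203 -31.99332732] [-1.57086868e+00 -1.27509627e-03  1.23342924e-01] [-0.27726056  0.53439551 -0.05211948] 54.784562006209285
```

View pics/s4.png

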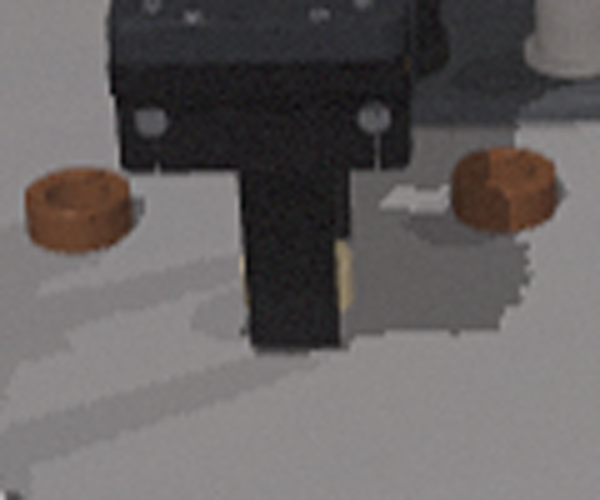

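The finger is now down beside the collar with no contact force. Closing.

Request:
apply_moves(increments=[[[0, 0, 0], [0, 0, 0], 1], [[0, 0, 0], [0, 0, 0], 1], [[0, 0, 0], [0, 0, 0], 1], [[0, 0, 0], [0, 0, 0], 1], [[0, 0, 0], [0, 0, 0], 1]])

```text
t: 30.62
eef_pos: [499.6, 244.4, -31.7]
tcp_rot: [-1.571, -0.002, 0.123]
ft_force: [-0.1, 0.3, 1.4]
opening: 0.303
```

Request:
apply_moves(increments=[[[0, 0, 0], [0, 0, 0], 1], [[0, -1.5, 0], [0, 0, 0], 1], [[0, -3.5, 0], [0, 0, 0], 1], [[0, -4, 0], [0, 0, 0], 1], [[0, -4, 0], [0, 0, 0], 1]])

```text
t: 31.25
eef_pos: [497.9, 243.8, 102.1]
tcp_rot: [-1.572, 0.003, 0.123]
ft_force: [0.6, 0.3, -1.0]
opening: 0.304
```

```bash
python3 - <<'E'
from h import *
s=readout.state();print(s["t"],s["eef_pos"],s["tcp_rot"],s["ft_force"],s["opening"]*95)
p=shot("wrist"); find(p,["collar_brass"]); yellow(p,s["eef_pos"][2]+45)
plan([449,-20.5,90],7.3,10,1)
E
```

```text
31.25 [497.94930882 243.82109646 102.05146319] [-1.57185403  0.00323109  0.12322139] [ 0.55796935  0.2798855  -1.02410903] 28.92463942251941
collar_brass 0.97 [506. 243. 137.] [311. 300.]
collar_brass 0.93 [360. 153.   2.] [226.  51.]
collar_brass 0.87 [345. 220.   0.] [308.  40.]
collar_brass 0.78 [449. 188.  -5.] [256. 159.]
[ 284  257   62   58 2439] [315.  288.8] [494.8 243.8 147.1]
[270 377  90   3 174] [314.5 377.3] [545.9 249.8 147.1]
step mm 27.0
[[[-0.83, 0.14, -2.57], [-0.0, -0.02, 0.02], 1], [[-0.83, 0.14, -2.57], [-0.0, -0.02, 0.02], 1], [[-0.83, 0.14, -2.57], [-0.0, -0.02, 0.02], 1], [[-0.84, 0.15, -2.57], [-0.0, -0.02, 0.02], 1], [[-0.84, 0.15, -2.57], [-0.0, -0.02, 0.02], 1], [[-0.84, 0.15, -2.57], [-0.0, -0.02, 0.02], 1], [[-0.84, 0.15, -2.57], [-0.0, -0.02, 0.02], 1], [[-0.84, 0.15, -2.57], [-0.0, -0.02, 0.02], 1], [[-0.84, 0.15, -2.57], [-0.0, -0.02, 0.02], 1], [[-0.84, 0.15, -2.57], [-0.0, -0.02, 0.02], 1]]
```

Held (29 mm opening, collar bottom at z≈134). I'll carry it to the block.

Request:
apply_moves(increments=[[[-0.8, 0, -2.6], [0, 0, 0], 1], [[-0.8, 0, -2.6], [0, 0, 0], 1], [[-0.8, 0, -2.6], [0, 0, 0], 1], [[-0.8, 0, -2.6], [0, 0, 0], 1], [[-0.8, 0, -2.6], [0, 0, 0], 1]])

```text
t: 31.98
eef_pos: [474.6, 108.2, 106.0]
tcp_rot: [-1.57, -0.006, 0.126]
ft_force: [1.0, -0.7, -0.0]
opening: 0.306
```

Request:
apply_moves(increments=[[[-0.8, 0.2, -2.6], [0, 0, 0], 1], [[-0.8, 0.2, -2.6], [0, 0, 0], 1], [[-0.8, 0.2, -2.6], [0, 0, 0], 1], [[-0.7, 0.2, -2.0], [0, 0, 0], 1], [[-0.3, 0.2, -1.0], [0, 0, 0], 1]])

```text
t: 32.6
eef_pos: [452.3, -7.5, 96.0]
tcp_rot: [-1.57, -0.005, 0.125]
ft_force: [0.2, -0.7, -0.0]
opening: 0.307
```

```bash
python3 - <<'E'
from h import *
s=readout.state();print(s["t"],s["eef_pos"],s["tcp_rot"],s["ft_force"],s["opening"]*95)
plan([449.3,-20.3,25],7.3,4,1)
E
```

```text
32.6 [452.25141057  -7.47057817  95.97249955] [-1.56988306 -0.00509505  0.12528676] [ 0.1781769  -0.70690362 -0.02112517] 29.19709789748075
step mm 18.0
[[[-0.12, 1.77, -0.31], [-0.01, -0.03, 0.07], 1], [[-0.12, 1.77, -0.31], [-0.01, -0.03, 0.07], 1], [[-0.12, 1.77, -0.31], [-0.01, -0.03, 0.07], 1], [[-0.12, 1.77, -0.31], [-0.01, -0.03, 0.07], 1]]
```

Request:
apply_moves(increments=[[[-0.1, 1.8, -0.4], [0, 0, 0.1], 1], [[-0.1, 1.8, -0.4], [0, 0, 0.1], 1], [[-0.1, 1.7, -0.3], [0, 0, 0.1], 1], [[-0.1, 1.4, -0.2], [0, 0, 0], 1], [[0, 0, 0], [0, 0, 0], 1]])

```text
t: 33.22
eef_pos: [450.3, -20.9, 27.4]
tcp_rot: [-1.57, -0.001, 0.125]
ft_force: [-0.0, -0.5, 0.4]
opening: 0.303
```

```bash
python3 - <<'E'
from h import *
s=readout.state();print(s["t"],s["eef_pos"],s["tcp_rot"],s["ft_force"],s["opening"]*95)
plan([449.3,-20.3,8],7.3,3,1)
E
```

```text
33.225 [450.25812209 -20.85574664  27.39690356] [-1.56988531e+00 -5.47269903e-04  1.24651336e-01] [-0.00874666 -0.54446449  0.4334273 ] 28.816408446757755
step mm 6.5
[[[-0.03, 0.65, 0.02], [-0.02, -0.05, 0.01], 1], [[-0.03, 0.65, 0.02], [-0.02, -0.05, 0.01], 1], [[-0.03, 0.65, 0.02], [-0.02, -0.05, 0.01], 1]]
```

Request:
apply_moves(increments=[[[0, 0.6, 0], [0, 0, 0], 1], [[0, 0.6, 0], [0, 0, 0], 1], [[0, 0.5, 0], [0, 0, 0], 1], [[0, 0.2, 0], [0, 0, 0], 1], [[0, 0, 0], [0, 0, 0], 1]])

```text
t: 33.85
eef_pos: [451.0, -20.4, 8.3]
tcp_rot: [-1.57, -0.002, 0.125]
ft_force: [-1.1, -0.0, -0.2]
opening: 0.302
```

```bash
python3 - <<'E'
from h import *
s=readout.state();print(s["t"],s["eef_pos"],s["tcp_rot"],s["ft_force"],s["opening"]*95)
E
```

```text
33.85 [451.00875816 -20.42676405   8.30019999] [-1.57044703 -0.00233677  0.12534477] [-1.0621539  -0.0336107  -0.17537016] 28.65815654904305
```

Shift x by −1.5 mm, lower the last ~2 mm, check, then release.

Request:
apply_moves(increments=[[[-0.1, 0.1, 0], [0, 0, 0], 1], [[-0.1, 0.1, 0], [0, 0, 0], 1], [[0, 0, 0], [0, 0, 0], 1], [[0, 0, 0], [0, 0, 0], 1], [[0, 0, 0], [0, 0, 0], 4.5]])

```text
t: 34.48
eef_pos: [449.1, -20.8, 6.5]
tcp_rot: [-1.571, -0.003, 0.125]
ft_force: [0.2, 0.0, -0.6]
opening: 0.365
```

Request:
apply_moves(increments=[[[0, 0, 0], [0, 0, 0], 4.5], [[0, 0, 0], [0, 0, 0], 4.5], [[0, -1, 0], [0, 0, 0], 4.5], [[0, -3, 0], [0, 0, 0], 4.5], [[0, -4, 0], [0, 0, 0], 4.5]])

```text
t: 35.1
eef_pos: [447.6, -20.6, 87.7]
tcp_rot: [-1.569, 0.002, 0.125]
ft_force: [0.3, 0.8, 0.0]
opening: 0.473
```

Request:
apply_moves(increments=[[[-0.5, -2, 0], [0, 0, 0], 4.5], [[-1.0, -1, 0], [0, 0, 0], 4.5], [[-1, 0, 0], [0, 0, 0], 4.5], [[0, 0, 0], [0, 0, 0], 4.5], [[0, 0, 0], [0, 0, 0], 4.5]])

```text
t: 35.72
eef_pos: [421.6, -24.0, 121.1]
tcp_rot: [-1.57, -0.002, 0.125]
ft_force: [-0.0, -0.6, -0.4]
opening: 0.472
```

```bash
python3 - <<'E'
from h import *
s=readout.state();print(s["t"],s["eef_pos"],s["tcp_rot"],s["ft_force"],s["opening"]*95)
p=shot("wrist"); find(p,["gauge_block","spacer_pom","bushing_a","collar_brass"]); yellow(p,46)
save(p,"w12.png",cv2.resize(p["img"][150:350,220:500],None,fx=2.8,fy=2.8,interpolation=cv2.INTER_CUBIC)); np.save("w12.npy",p,allow_pickle=True)
q=shot("side"); find(q,["gauge_block","spacer_pom","bushing_a","collar_brass"])
E
```

```text
35.725 [421.55068422 -23.99406721 121.11100531] [-1.57027398 -0.00177188  0.1249991 ] [-0.01858192 -0.61450758 -0.41411608] 44.882838725840415
gauge_block 0.81 [443. -20.   7.] [316. 244.]
bushing_a 0.83 [436.  98.  10.] [443. 252.]
collar_brass 0.83 [343. 218.  -3.] [557. 174.]
collar_brass 0.63 [447. 188.  -5.] [512. 266.]
collar_brass 0.62 [364. 154.   1.] [505. 184.]
collar_brass 0.6 [456. -20.  40.] [314. 270.]
[295 243  38  42 803] [314.2 263.9] [448.6 -20.8  46. ]
[248 376 134   4 282] [314.9 376.8] [559.3  -6.3  46. ]
gauge_block 0.77 [449. -17.   6.] [345. 233.]
bushing_a 0.85 [439. 102.   8.] [344. 261.]
bushing_a 0.61 [505.  45.  -2.] [308. 251.]
collar_brass 0.68 [346. 226.  -1.] [403. 307.]
collar_brass 0.66 [354. 155.  -0.] [398. 283.]
collar_brass 0.59 [449. 188.  -1.] [331. 292.]
collar_brass 0.54 [568. 212.  -3.] [247. 297.]
```

View pics/w12.png

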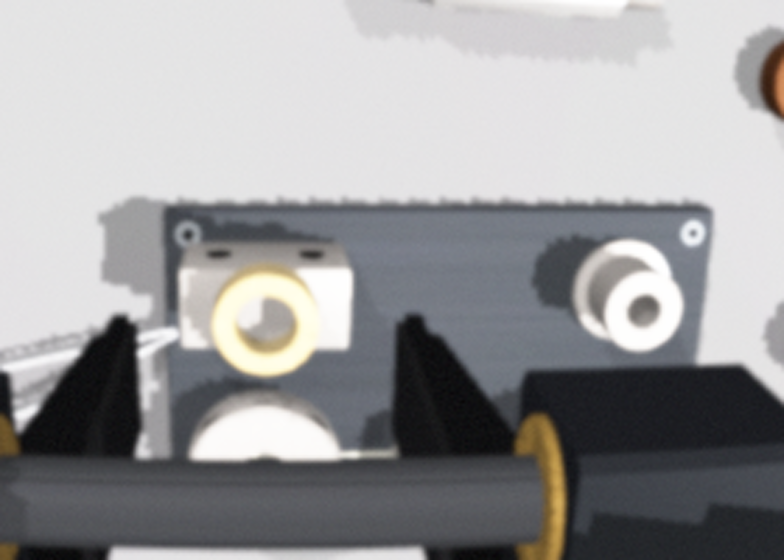

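The collar (crop (266,322)) lies flat on the block (top centre ≈ (266,309)), and the bushing stands upright at (630,300). One last numeric check, then I'll hand in.

```bash
python3 - <<'E'
from h import *
p=np.load("w12.npy",allow_pickle=True).item()
f=lambda x,y,z: unpix(p,220+x/2.8,150+y/2.8,z).round(1)
b=np.array([f(x,y,38) for x,y in [(180,268),(352,268),(350,350),(183,348)]]); print("block",b.mean(0),"collar",f(266,322,51),"bush",f(644,311,32),"yaw",np.degrees(np.arctan2(-(b[1]-b[0])[0],(b[1]-b[0])[1])))
print("targets block 448.8,-21 bush 436,98.3 spacer 503.7,46.5")
s=readout.state(); print(s["t"],s["ft_force"])
q=shot("scene"); find(q,["spacer_pom","bushing_a"])
env.job_done()
E
```

```text
block [448.4   -20.075  38.   ] collar [447.7 -20.3  51. ] bush [437.5  97.9  32. ] yaw 7.153564318394402
targets block 448.8,-21 bush 436,98.3 spacer 503.7,46.5
36.225 [0.13469715 0.27087716 0.17151141]
spacer_pom 0.72 [506.  51.  11.] [395. 264.]
bushing_a 0.75 [439.  97.   5.] [357. 277.]
the job is handed in; nothing more can be done
```

The job is done and handed in at about 36 s of the 90 s. No verdict was reported, so the figures below are my own last measurements from the cameras.

| Part | Measured (mm) | Target (mm) | Notes |
|---|---|---|---|
| Spacer | (503–507, 45–51) | (503.7, 46.5) | Network readings from several views, the last at hand-in; worst is about 5 mm off, limit 12 mm. |
| Gauge block | (448.4, −20.1) | (448.8, −21.0) | Yaw 7.2°, against 7.3° for the line. |
| Bushing | (437.5, 97.9) | (436.0, 98.3) | Upright in the last picture. |
| Brass collar | (447.7, −20.3) | block centre | About 1 mm off the block's centre, lying flat. |

The gripper was clear of everything at hand-in, and the wrist force read about zero.

- **Fingertip position:** the real fingertips sit about 30–36 mm above the reported TCP, which disagrees with the description. That cost one empty grip on the spacer and one on the collar. Both were repeated successfully at a lower height.
- **Side camera:** it did not report the collar on the block, and near the end it labelled the spacer as a bushing. The wrist pictures and my own measurements showed both parts where they should be.

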